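# Lay out a weighing place round the balance

## Task

Lay out the weighing place: put the resin plate flat on the middle of the balance pan and stand the taller vial upright on the middle of the plate, stand the brown bottle in the middle of the shallow dish, and stand the shorter vial on the bench beside the balance, on the side where the dish is, level with the middle of the pan and about 3 cm clear of the balance's side. Lay the tweezers on the bench in front of the balance, parallel to its front edge, centred on the pan and about 5 cm clear of that edge. Knock nothing over, leave the big capped bottle and the small black tape roll where they are, and let go of everything.

Things in the scene. Friction and masses are not known exactly. Their poses are not given: they have to be found in the camera images.
- pan (a point): Light-grey top-pan balance with display at the front, fixed, 36 mm high; this point: centre of the top of its flat rimless steel pan, 96 mm across, 42 mm above the bench (pan does not move). Axes are the balance's: x to its back, y to its left, z up. From this point its front edge is at x = -77 mm, its back at x = +53 mm, its sides at y = +60 and -60 mm.
- dish_mid (a point): Shallow round grey dish, 116 mm across, rim 10 mm high, fixed to the bench; this point is the centre of its inner floor, 4 mm above the bench; the floor is flat to about 48 mm from the centre. It stands to the left or to the right of the balance.
- plate_mid (a point): Pale resin plate with four countersunk holes, 50 mm (its x) by 52 mm (its y), 11 mm thick, 0.05 kg, lying flat on the bench; the point is its centre, 5.5 mm above its underside; z up. Grasp across its edges.
- tall_vial_mid (a point): The taller vial, a white upright round bottle with a screw cap: 32 mm across, 75 mm high, 0.03 kg; the point is on its axis half-way up (37.5 mm); z up. The cap is fixed to it.
- brown_mid (a point): Brown upright round bottle with a black cap: 54 mm across, 125 mm high in all, straight body below the shoulder to about 70 mm height, 0.22 kg; the point is on its axis half-way up (62.5 mm); z up. The cap is fixed to it.
- short_vial_mid (a point): The shorter vial, a white upright round bottle with a wide white screw cap: body 24 mm and cap 27 mm across, cap from 40 mm up, 52 mm high, 0.02 kg; the point is on its axis half-way up (26 mm); z up. The cap is fixed to it.
- tweezers_mid (a point): Steel tweezers lying flat on the bench: 123 mm long (along their y), 14 mm wide in the middle (their x), 12 mm high, rigid, 0.018 kg; the point is their centre, 6 mm above the bench; which end points where does not matter.
- stock_mid (a point): Bystander: big white capped bottle with a label, 64 mm across, 130 mm high, standing loose at the back left beside the steel bath; the point is half-way up.
- tape_mid (a point): Bystander: small black tape roll lying flat and loose at the back in the middle, 51 mm across, 19 mm high; the point is its centre.

How it is judged:
By the outcome, as a careful person would: the job done as asked, in the order asked, and still so for the second after the job is handed in, with the robot touching nothing.
It also fails if it takes over 134 s, if anything falls off the work surface, if the arm or the gripper's body presses on something with over 40 N, if the wrist force passes 120 N, or if a joint passes its speed limit or range.

## Robot

A 6-joint arm with a two-finger parallel gripper is mounted at the origin on a cart in front of the work surface, level with it; the furniture and walls round the work are solid. World frame = base frame: x ahead of the robot, y to its left, z up, the work surface at z = 0. Lengths are in m, angles in rad, forces in N, time in s.
With the tool pointing down it reaches from about 0.35 to 0.775 m from the base axis. Payload 5.5 kg.
Tool frame: the origin (TCP) lies at the very end of the fingers, on their centre line; the grasp point (between the pads) lies 19 mm behind it; x points along the fingers, y is the direction in which the jaws open and shut, and the axes are right-handed (so a half turn about x gives the same grasp; the last joint's range is limited). The gripper opens to 85 mm and grips with 20 to 120 N. Pads are 22 mm wide; open, the fingers measure 114 mm over their backs; the gripper's body (76 mm by 85 mm) begins 54 mm behind the grasp point. The pads swing forward as they close: fully open they stand 13 mm farther back than shut.
Start: joints at [1.056, 0.313, 0.046, 1.304, 0, 1.431], TCP at [0.211, 0.535, 0.231] pointing down, gripper open.
Joint ranges: [-2.76, 2.76], [-0.86, 1.69], [-1.03, 1.26], [-2.2, 2.34], [-1.47, 1.5], [-3.14, 3.14]. Speed limits (rad/s): [2.57, 2.57, 3.14, 3.14, 3.14, 3.14].

## Interface

Orientations are given as a unit quaternion [w, x, y, z].
In Python, from workcell import env gives the robot as it stands.
- The arm moves only by the tool servo_tool, never from a script. Its argument "increments" is a list of rows, each an object with "offset": the shift along the tool's x, y, z in cm, a list of three; "yaw": the turn about the tool's x in degrees. In form: [{"offset": [x, y, z], "yaw": yaw}, ...]. A call has exactly 8 rows; each row is the pose to reach, as a shift and turn from the pose commanded when the call began, along the tool's axes at that moment; what a row does not reach only later rows make up. A row lasts 1/10 s, in which the tool goes at most 50 mm and 8.59 degrees, less where a joint would pass 70% of its speed; a pose out of reach is approached as far as the arm can. A call with a gripper value outside its range is refused whole. "claw" is the opening, from 0 (shut) to 1 (fully open), set as the call begins (left out, the last holds). The fingers move at their own pace and stop on an object; "force" is the grip in N (left out, the last holds). Time passes only in rows, so rows that repeat a pose let the fingers close, or fill a call up. It gives the time, the measured TCP pose, the force and the opening at its end, in the units of the state.
- env.get_state(): the state, without advancing time (a new reading comes with each control period).
- env.read_camera(name): name is "scene" or "top" or "wrist"; returns (picture, depth): 384x512x3 uint8, red, green, blue; 384x512 float32, m along the optical axis (not along the pixel's ray), 0 where there is no reading.
- env.camera_model(name): a dict with "vertical_fov" (degrees; the focal length in pixels is half the picture's height over the tangent of half this angle, whatever the lens; pixels are square), "cx", "cy" (the principal point, pixels), "D" ([k1, k2, p1, p2, k3] as OpenCV has them; the pictures are not rectified), "world_from_camera" (4x4, takes a point from camera to world coordinates). Camera axes: x right, y up, looking along -z (the intrinsics and any distortion apply to the point x, -y, -z); pixel columns grow to the right and rows downward; lengths in m; the calibration is good to about 2 mm. A picture is of the moment at which its call begins: read the wrist's pose just before it. camera_model takes no time and is no camera call; for the wrist camera it gives the pose at the moment of the call.
- env.hand_in(): hands the job in, once; it reports no verdict.
The state is a dict: "clock": time; "joint_pos": joint angles; "qvel": joint speeds; "tau": joint torques, N m; "tcp_pos": TCP position; "orientation": TCP orientation; "wrist_force": force on the tool from outside, world axes, zero at the start; "ft_torque": the same for the moment, N m; "finger_gap": finger opening in m.
Only numpy, scipy, OpenCV 4.12 (cv2) and the standard library are available. Lean on these libraries where they do the work, as an engineer would, in place of code of your own. Each camera call takes 0.05 s, during which the arm holds its last target.

## Working session

There is one attempt and no reset: what is moved stays moved. The work goes in short steps, Python scripts to look and compute and a tool call to move; the robot and the scene stay as the last step left them, time stands still between calls to the robot, and variables do not carry over. Pictures are saved under pics/ and viewed, and the job is handed in when it is done.

Besides the shell and the picture viewer there is one more tool, called after "Emit:" as name([rows], argument=value, ...), one row to a line, values as JSON. servo_tool: Moves the arm, as the interface text tells. Its arguments: {"type":"object","properties":{"increments":{"type":"array","items":{"type":"object","properties":{"offset":{"type":"array","items":{"type":"number"}},"yaw":{"type":"number"}}}},"claw":{"type":"number"},"force":{"type":"number"}},"required":["increments"]}

```bash
ls; mkdir -p pics
python3 - <<'E'
from workcell import env
import cv2, numpy as np
s=env.get_state(); print({k:np.round(v,3).tolist() for k,v in s.items()})
for n in ["scene","top","wrist"]:
    m=env.camera_model(n); print(n,{k:np.round(v,4).tolist() for k,v in m.items()})
    p,d=env.read_camera(n); cv2.imwrite(f"pics/{n}0.png",p[:,:,::-1]); np.savez(f"{n}0.npz",p=p,d=d,W=m["world_from_camera"])
E
```

```text
pics
{'clock': 0.0, 'joint_pos': [1.056, 0.314, 0.045, 1.304, 0.0, 1.431], 'qvel': [0.002, 0.002, 0.001, -0.0, -0.0, -0.001], 'tau': [0.002, -48.062, 29.854, 0.019, 0.0, 0.0], 'tcp_pos': [0.21, 0.535, 0.23], 'orientation': [0.695, 0.131, 0.695, -0.132], 'wrist_force': [-1.23, -0.056, 0.408], 'ft_torque': [0.027, 0.041, 0.009], 'finger_gap': 0.085}
scene {'vertical_fov': 50.4218, 'cx': 253.6766, 'cy': 189.6579, 'D': [-0.0069, 0.0, 0.0, 0.0, 0.0], 'world_from_camera': [[0.4964, 0.3972, -0.7719, -0.1401], [-0.8679, 0.246, -0.4316, -0.4498], [0.0185, 0.8842, 0.4668, 0.5254], [0.0, 0.0, 0.0, 1.0]]}
top {'vertical_fov': 50.2658, 'cx': 253.155, 'cy': 185.5609, 'D': [-0.1408, 0.0, 0.0, 0.0, 0.0], 'world_from_camera': [[-0.0135, 0.9897, -0.1426, 0.4463], [-0.9997, -0.016, -0.0158, -0.0662], [-0.018, 0.1424, 0.9896, 1.007], [0.0, 0.0, 0.0, 1.0]]}
wrist {'vertical_fov': 63.3667, 'cx': 253.1855, 'cy': 190.0253, 'D': [-0.0008, 0.0, 0.0, 0.0, 0.0], 'world_from_camera': [[0.3662, -0.8832, -0.2929, 0.1356], [0.9305, 0.3471, 0.1168, 0.5644], [-0.0015, -0.3153, 0.949, 0.3719], [0.0, 0.0, 0.0, 1.0]]}
```

View pics/scene0.png

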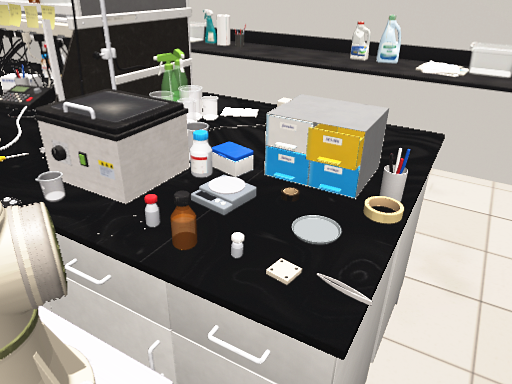

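View pics/top0.png

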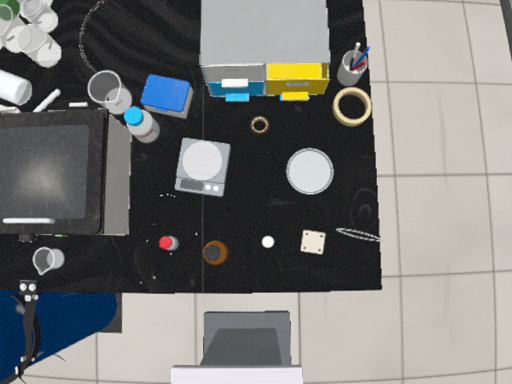

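View pics/wrist0.png

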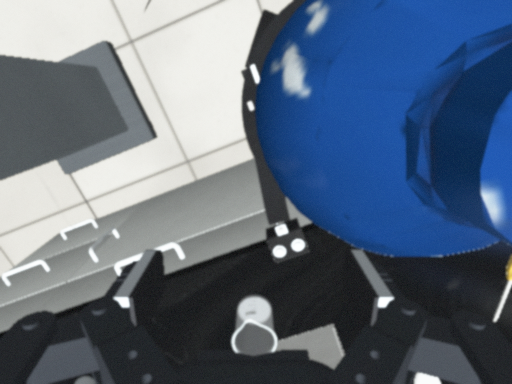

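The scene shows the balance at (225,190) with a grey dish to its right at (317,230). In the top view: red-capped vial at (168,243), brown bottle at (215,252), short vial at (268,242), plate at (313,242), tweezers at (358,235), dish at (310,171), pan at (203,160). The tape roll may be at (260,124).

```bash
cat > h.py <<'E'
import numpy as np, cv2
from workcell import env
def K(m):
    f=192/np.tan(np.radians(m["vertical_fov"])/2)
    return np.array([[f,0,m["cx"]],[0,f,m["cy"]],[0,0,1.]])
def rays(m,uv):
    q=cv2.undistortPoints(np.asarray(uv,float).reshape(-1,1,2),K(m),np.array(m["D"]))[:,0]
    d=np.c_[q[:,0],-q[:,1],-np.ones(len(q))]
    W=np.array(m["world_from_camera"]); return W[:3,3],d@W[:3,:3].T
def onplane(m,uv,z):
    o,d=rays(m,uv); t=(z-o[2])/d[:,2]; return o+d*t[:,None]
def cloud(m,d):
    v,u=np.mgrid[:384,:512]; o,r=rays(m,np.c_[u.ravel(),v.ravel()])
    P=o+r*d.ravel()[:,None]; P[d.ravel()==0]=np.nan
    return P.reshape(384,512,3)
def load(n):
    m=env.camera_model(n.rstrip('0123456789')); z=np.load(f"{n}.npz"); m["world_from_camera"]=z["W"]
    return m,z["p"],z["d"]
E
python3 - <<'E'
from h import *
m,p,d=load("top0"); P=cloud(m,d)
for uv in [(168,243),(172,243),(215,252),(268,242),(313,242),(303,171),(310,171),(203,160),(260,124),(268,124),(140,124),(358,235),(340,260)]:
    print(uv,p[uv[1],uv[0]],P[uv[1],uv[0]].round(3))
x=p[100:280,130:400]; x=cv2.resize(x,None,fx=2.9,fy=2.9,interpolation=cv2.INTER_CUBIC); cv2.imwrite("pics/topz.png",x[:,:,::-1])
m,p,d=load("scene0"); x=p[150:320,100:420]; x=cv2.resize(x,None,fx=2.5,fy=2.5,interpolation=cv2.INTER_CUBIC); cv2.imwrite("pics/scz.png",x[:,:,::-1])
E
```

```text
(168, 243) [231  74  83] [0.451 0.145 0.074]
(172, 243) [168 148 151] [0.451 0.141 0.049]
(215, 252) [66 67 66] [0.431 0.032 0.125]
(268, 242) [249 249 248] [ 0.451 -0.083  0.055]
(313, 242) [239 231 217] [ 0.45  -0.193  0.012]
(303, 171) [215 222 223] [ 0.625 -0.175  0.005]
(310, 171) [217 223 224] [ 0.625 -0.192  0.004]
(203, 160) [222 222 225] [0.65  0.07  0.041]
(260, 124) [27 25 34] [ 0.75  -0.07  -0.001]
(268, 124) [89 82 67] [ 0.743 -0.09   0.021]
(140, 124) [159 162 166] [0.727 0.211 0.097]
(358, 235) [45 45 45] [ 0.464 -0.306  0.003]
(340, 260) [29 28 35] [ 0.404 -0.26   0.   ]
```

View pics/topz.png

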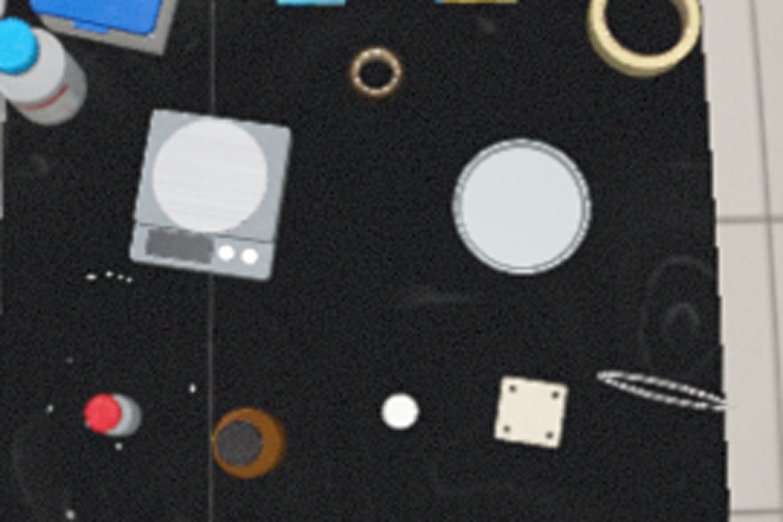

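View pics/scz.png

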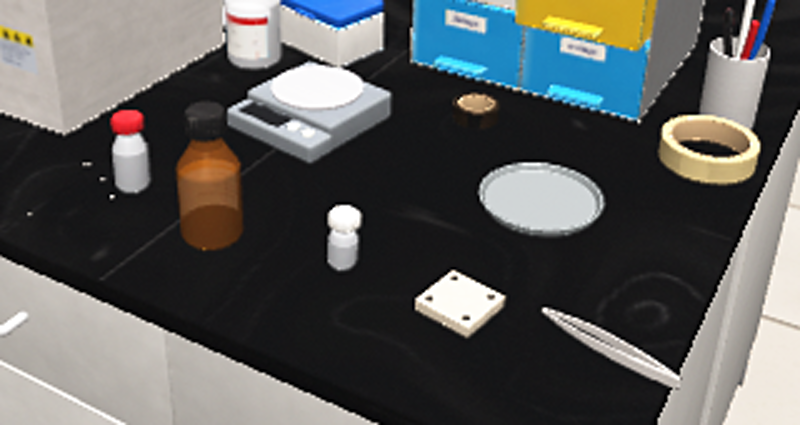

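The zoomed views confirm identities: red cap = taller vial, black tape roll with tan core at the back, all bottles upright. Now the precise measurement.

```bash
cat > meas.py <<'E'
from h import *
def blob(mask,uv):
    n,l,st,c=cv2.connectedComponentsWithStats(mask.astype(np.uint8))
    k=l[uv[1],uv[0]]; 
    return (l==k), c[k], st[k]
def rect(m,mask,z):
    c,_=cv2.findContours(mask.astype(np.uint8),cv2.RETR_EXTERNAL,cv2.CHAIN_APPROX_NONE)
    c=max(c,key=len)[:,0].astype(float); W=onplane(m,c,z)[:,:2]
    (cx,cy),(w,h),a=cv2.minAreaRect((W*1000).astype(np.float32)); return np.round([cx,cy,w,h,a],1)
def circ(m,mask,z):
    c,_=cv2.findContours(mask.astype(np.uint8),cv2.RETR_EXTERNAL,cv2.CHAIN_APPROX_NONE)
    c=max(c,key=len)[:,0].astype(float); W=onplane(m,c,z)[:,:2]
    (e,ax,a)=cv2.fitEllipse((W*1000).astype(np.float32)); return np.round([*e,*ax],1)
if __name__=="__main__":
    m,p,d=load("top0"); P=cloud(m,d); I=p.astype(int); g=I.sum(2)/3
    z=P[:,:,2]; red=(I[:,:,0]>130)&(I[:,:,1]<130)&(I[:,:,0]-I[:,:,2]>60)
    b,c,s=blob(red,(166,243)); print("red",c,s,onplane(m,[c],.075).round(4),circ(m,b,.075))
    b,c,s=blob(g>150,(268,242)); print("white",s,circ(m,b,.052),"body?")
    b,c,s=blob(g>140,(320,242)); print("plate",s,rect(m,b,.011))
    b,c,s=blob(g>90,(310,171)); print("dish",s,circ(m,b,.010))
    b,c,s=blob((g>90)&(z>.025),(203,160)); print("bal",s,rect(m,b,.036))
    b,c,s=blob(g>208,(203,160)); print("pan",s,circ(m,b,.042))
    b,c,s=blob((z>.112)&(P[:,:,0]<.5)&(P[:,:,1]<.1),(215,252)); print("brcap",s,circ(m,b,.125))
    b,c,s=blob(((z>.0035)&(P[:,:,1]<-.25)&(P[:,:,0]<.52)|((g>70)&(P[:,:,0]>.42)&(P[:,:,0]<.5)&(P[:,:,1]<-.25)&(P[:,:,1]>-.36)&(np.abs(z)<.02))),(347,232)); print("tw",s,rect(m,b,.006))
    # brown body circle from scene view + tall
E
python3 meas.py
```

```text
red [165.10077519 241.98449612] [159 236  13  13 129] [[0.4535 0.1518 0.075 ]] [453.6 151.8  27.5  27.8]
white [262 236  12  12 110] [452.7 -82.2  24.7  26.2] body?
plate [301 230  24  24 467] [ 450.9 -192.2   53.8   51.8   80.2]
dish [ 286  148   48   47 1755] [ 624.9 -190.3  115.7  116.2]
bal [ 175  138   55   58 2394] [636.6  72.9 120.5 129.2  81. ]
pan [ 183  141   39   39 1191] [649.2  72.4  92.9  93.6]
brcap [204 245  17  16 201] [429.7  37.9  32.4  33.4]
tw [     0      0    512    384 196289] [ 607.2  -42.5 1521.3 1083.1   88.6]
```

Run:
```python
from meas import *
m,p,d=load("top0"); P=cloud(m,d); I=p.astype(int); g=I.sum(2)/3
roi=np.zeros(g.shape,bool); roi[222:248,332:384]=1
tw=(roi&(g>60)&(P[:,:,0]<.52)); tw&=~((P[:,:,1]<-.385)|(P[:,:,2]<-.05))
n,l,st,c=cv2.connectedComponentsWithStats(tw.astype(np.uint8),connectivity=8); print(st[1:],c[1:])
vu=np.argwhere(tw)
X=onplane(m,vu[:,::-1].astype(float),.006)[:,:2]*1000
print("rect",cv2.minAreaRect(X.astype(np.float32)))
x=cv2.resize(np.hstack([p[215:255,325:390],np.repeat(tw[215:255,325:390,None]*255,3,2).astype(np.uint8)]),None,fx=6,fy=6,interpolation=cv2.INTER_NEAREST); cv2.imwrite("pics/tw.png",x[:,:,::-1])
# scene cross-check
m,p,d=load("scene0"); P=cloud(m,d); I=p.astype(int); g=I.sum(2)/3
red=(I[:,:,0]>120)&(I[:,:,1]<110)&(I[:,:,0]-I[:,:,2]>60)
b,c,s=blob(red,(151,199)); print("red",c,s,P[b].mean(0).round(4),P[b][:,2].min(),P[b][:,2].max(),onplane(m,[c],.067))
b,c,s=blob((g>130),(285,272)); print("plate",s,rect(m,b&(P[:,:,2]>.009),.011))
b,c,s=blob((g>200),(237,236)); print("white",s,onplane(m,[c],.046), P[b].mean(0))
roi=np.zeros(g.shape,bool); roi[180:260,165:205]=1
br=roi&(P[:,:,2]>.01)&(P[:,:,0]<.5)&(P[:,:,1]<.1)&(P[:,:,1]>-.02)
for z in np.arange(.01,.13,.006):
    q=P[br&(abs(P[:,:,2]-z)<.003)]
    if len(q): # width perpendicular to view direction in xy
        n=np.array([-.488,.873])  
        v=q[:,:2]@np.array([.4964,-.8679]); print(round(z,3),len(q),"width",round((v.max()-v.min())*1000,1),"mid",round((v.max()+v.min())*500,1))
print(np.array([.4964,-.8679])@np.array([429.7,37.9]))
```

```text
[[336 222  48  26 279]] [[360.49103943 234.21146953]]
rect ((458.78173828125, -309.55120849609375), (60.43890380859375, 111.90535736083984), 6.566766262054443)
red [150.20535714 198.38392857] [144 194  13  10 112] [0.4547 0.1536 0.0679] -0.0012662177689398701 0.07494808340930215 [[0.45576416 0.15467112 0.067     ]]
plate [266 258  36  27 541] [ 449.1 -190.5   51.    52.9   79.3]
white [232 232  12  17 157] [[ 0.44526429 -0.08662945  0.046     ]] [nan nan nan]
0.01 36 width 51.2 mid 178.9
0.016 55 width 51.1 mid 179.4
0.022 59 width 50.7 mid 179.2
0.028 61 width 49.5 mid 180.1
0.034 59 width 53.3 mid 178.6
0.04 62 width 51.6 mid 179.3
0.046 61 width 50.4 mid 179.0
0.052 56 width 50.6 mid 179.4
0.058 58 width 49.5 mid 180.2
0.064 67 width 51.9 mid 178.9
0.07 81 width 53.0 mid 178.6
0.076 95 width 48.7 mid 178.6
0.082 74 width 41.1 mid 178.2
0.088 61 width 31.3 mid 179.5
0.094 38 width 25.4 mid 179.1
0.1 17 width 25.5 mid 181.4
0.106 41 width 31.5 mid 180.0
0.112 41 width 34.6 mid 178.5
0.118 48 width 33.2 mid 178.5
0.124 100 width 31.8 mid 177.5
180.40967
```

View pics/tw.png

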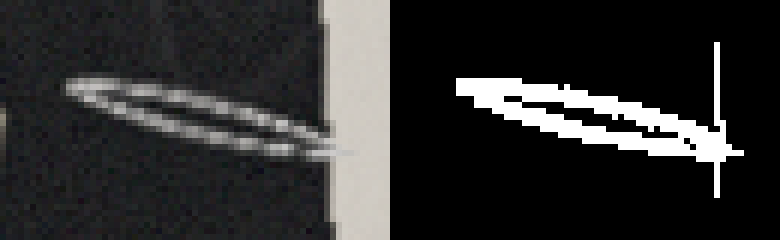

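```bash
cat >> h.py <<'E'
from scipy.spatial.transform import Rotation as Ro
def Rt(s): q=np.array(s["orientation"]); return Ro.from_quat(q[[1,2,3,0]]).as_matrix()
def plan(xyz=None,jaw=None,s=None):
    """xyz target TCP m; jaw = world angle (deg) of jaw axis (mod 180)"""
    s=s or env.get_state(); R=Rt(s); t=np.array(s["tcp_pos"])
    a=np.degrees(np.arctan2(R[1,1],R[0,1]))
    print("t",round(s["clock"],2),"tcp",t.round(4),"jaw",round(a,2),"tilt",R[:,0].round(3),"gap",round(s["finger_gap"],4),"F",np.round(s["wrist_force"],1),"q1,q6",np.round(s["joint_pos"],2)[[0,5]])
    if xyz is not None: print("offset cm",(R.T@(np.array(xyz)-t)*100).round(2))
    if jaw is not None:
        dy=-(jaw-a); dy=(dy+90)%180-90; print("yaw deg (about tool x, sign for x down)",round(dy,2))
E
python3 - <<'E'
from h import *
plan([.45,-.191,.15],80)
print(Rt(env.get_state()).round(3))
m=env.camera_model("top")
print(onplane(m,[[336,229],[383,240.5]],.004).round(4))
E
```

```text
t 0.15 tcp [0.2103 0.5347 0.2306] jaw 68.53 tilt [-0.001 -0.001 -1.   ] gap 0.0852 F [0.7 0.1 0.5] q1,q6 [1.06 1.43]
offset cm [  8.13 -58.75  48.87]
yaw deg (about tool x, sign for x down) -11.47
[[-0.001  0.366  0.931]
 [-0.001  0.931 -0.366]
 [-1.    -0.001 -0.   ]]
[[ 0.4801 -0.2515  0.004 ]
 [ 0.4493 -0.3674  0.004 ]]
```

Emit:
servo_tool([
  {"offset":[0,-2,1.7],"yaw":-1},
  {"offset":[0,-5,4.2],"yaw":-3},
  {"offset":[0,-8.8,7.3],"yaw":-5},
  {"offset":[0,-12.6,10.5],"yaw":-7},
  {"offset":[0,-16.4,13.6],"yaw":-9},
  {"offset":[0,-20.2,16.8],"yaw":-11},
  {"offset":[0,-24,20],"yaw":-11.5},
  {"offset":[0,-27.8,23.1],"yaw":-11.5},
], claw=0.8)

```text
clock: 0.95
tcp_pos: [0.3238, 0.1901, 0.2313]
orientation: [0.705, 0.061, 0.704, -0.061]
wrist_force: [2.2, -1.1, 0.6]
finger_gap: 0.068
```

```bash
python3 -c "
from h import *
plan([.45,-.191,.13],80)"
```

```text
t 0.95 tcp [0.3238 0.1901 0.2313] jaw 80.08 tilt [ 0.001  0.    -1.   ] gap 0.068 F [ 2.2 -1.1  0.6] q1,q6 [0.32 0.49]
offset cm [ 10.13 -35.36  19.  ]
yaw deg (about tool x, sign for x down) 0.08
```

Emit:
servo_tool([
  {"offset":[0.5,-4,2.1],"yaw":0},
  {"offset":[1.5,-8.3,4.5],"yaw":0},
  {"offset":[3,-13,7],"yaw":0},
  {"offset":[4.5,-17.6,9.5],"yaw":0},
  {"offset":[6,-22.2,12],"yaw":0},
  {"offset":[7.5,-26.8,14.5],"yaw":0},
  {"offset":[8.5,-31.2,16.8],"yaw":0},
  {"offset":[9,-35.4,19],"yaw":0},
])

```text
clock: 1.75
tcp_pos: [0.4439, -0.1753, 0.1426]
orientation: [0.704, 0.062, 0.705, -0.061]
wrist_force: [1.1, 0.6, 1.0]
finger_gap: 0.0684
```

```bash
cat > snap.py <<'E'
import sys
from h import *
n,k=sys.argv[1:3]
plan()
m=env.camera_model(n); p,d=env.read_camera(n); cv2.imwrite(f"pics/{n}{k}.png",p[:,:,::-1]); np.savez(f"{n}{k}.npz",p=p,d=d,W=m["world_from_camera"])
E
python3 snap.py wrist 1
```

```text
t 1.75 tcp [ 0.4439 -0.1753  0.1426] jaw 79.99 tilt [-0.001  0.001 -1.   ] gap 0.0684 F [1.1 0.6 1. ] q1,q6 [-0.54 -0.37]
```

View pics/wrist1.png

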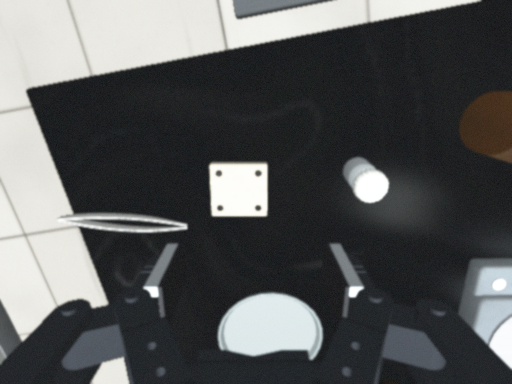

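Wrist view: plate at (239,190), square to the jaws; tweezers spanning (58,218)–(187,226); short vial cap at (372,186). I'll measure from it.

Run:
```python
from meas import *
m,p,d=load("wrist1"); I=p.astype(int); g=I.sum(2)/3
b,c,s=blob(g>140,(239,190)); print("plate",s,rect(m,b,.011))
b,c,s=blob(g>215,(373,186)); print("cap",s,circ(m,b,.052))
b,c,s=blob((g>75)&(np.arange(512)[None]>30)&(np.arange(384)[:,None]>205)&(np.arange(384)[:,None]<240),(110,214)); print("tw",s,rect(m,b,.006))
plan([.45,-.191,.05],80)
```

```text
plate [ 209  163   59   54 2982] [ 451.9 -190.4   53.1   51.6   80. ]
cap [355 171  33  31 811] [453.7 -83.4  24.6  25.6]
tw [  31  206  157   34 3118] [ 464.  -323.7  156.    35.1   80. ]
t 1.8 tcp [ 0.4472 -0.1825  0.1419] jaw 79.74 tilt [ 0.002 -0.005 -1.   ] gap 0.0683 F [ 5.2 -7.2  0.5] q1,q6 [-0.55 -0.37]
offset cm [ 9.2  -0.75  0.4 ]
yaw deg (about tool x, sign for x down) -0.26
```

Emit:
servo_tool([
  {"offset":[1.5,0,0],"yaw":0},
  {"offset":[4,0,0.1],"yaw":0},
  {"offset":[6.5,0,0.1],"yaw":0},
  {"offset":[8.5,0,0.1],"yaw":0},
  {"offset":[10,0,0.1],"yaw":0},
  {"offset":[11,0,0.1],"yaw":0},
  {"offset":[11.5,0,0.1],"yaw":0},
  {"offset":[11.5,0,0.1],"yaw":0},
])

```text
clock: 2.6
tcp_pos: [0.4451, -0.1734, 0.0283]
orientation: [0.704, 0.062, 0.705, -0.061]
wrist_force: [0.4, -0.3, 0.0]
finger_gap: 0.0685
```

```bash
python3 -c "
from h import *
plan([.451,-.191,.003],80)"
```

```text
t 2.6 tcp [ 0.4451 -0.1734  0.0283] jaw 80.03 tilt [-0.001  0.001 -1.   ] gap 0.0685 F [ 0.4 -0.3  0. ] q1,q6 [-0.54 -0.37]
offset cm [ 2.53 -1.63  0.89]
yaw deg (about tool x, sign for x down) 0.03
```

Emit:
servo_tool([
  {"offset":[0,-0.8,0.4],"yaw":0},
  {"offset":[0,-1.6,0.9],"yaw":0},
  {"offset":[0,-1.6,0.9],"yaw":0},
  {"offset":[0.8,-1.6,0.9],"yaw":0},
  {"offset":[1.6,-1.6,0.9],"yaw":0},
  {"offset":[2.2,-1.6,0.9],"yaw":0},
  {"offset":[2.4,-1.6,0.9],"yaw":0},
  {"offset":[2.4,-1.6,0.9],"yaw":0},
])

```text
clock: 3.4
tcp_pos: [0.4509, -0.1905, 0.0039]
orientation: [0.704, 0.062, 0.705, -0.061]
wrist_force: [-0.1, -0.7, -0.1]
finger_gap: 0.0682
```

```bash
python3 snap.py wrist 2; python3 -c "
from h import *
plan([.451,-.191,.003],80)"
```

```text
t 3.4 tcp [ 0.4509 -0.1905  0.0039] jaw 80.04 tilt [-0.001  0.001 -1.   ] gap 0.0682 F [-0.1 -0.7 -0.1] q1,q6 [-0.56 -0.39]
t 3.45 tcp [ 0.4512 -0.1907  0.0043] jaw 80.04 tilt [-0.001  0.    -1.   ] gap 0.0683 F [0.3 0.1 0.2] q1,q6 [-0.56 -0.39]
offset cm [ 0.13 -0.03 -0.01]
yaw deg (about tool x, sign for x down) 0.04
```

View pics/wrist2.png

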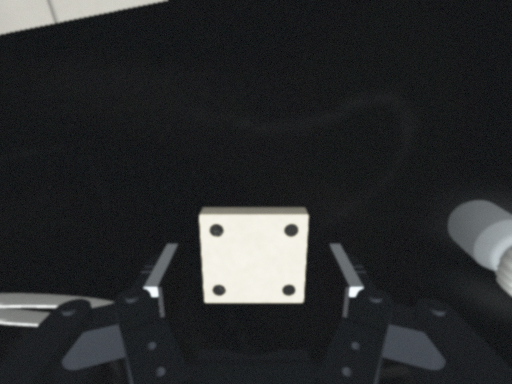

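Run:
```python
from h import *
m,p,d=load("wrist2"); P=cloud(m,d)
for uv in [(176,246),(172,250),(334,246),(338,252),(155,288),(255,255),(255,211)]: print(uv,P[uv[1],uv[0]].round(4))
```

```text
(176, 246) [ 0.4348 -0.2244  0.0161]
(172, 250) [ 0.435  -0.2256  0.0191]
(334, 246) [ 0.4475 -0.1519  0.0164]
(338, 252) [ 0.4476 -0.1515  0.0218]
(155, 288) [ 0.4356 -0.2252  0.0467]
(255, 255) [ 0.45   -0.1896  0.0089]
(255, 211) [ 0.4287 -0.1859  0.0043]
```

Emit:
servo_tool([
  {"offset":[0.2,0,0],"yaw":0},
  {"offset":[0.45,0,0],"yaw":0},
  {"offset":[0.45,0,0],"yaw":0},
  {"offset":[0.45,0,0],"yaw":0},
  {"offset":[0.45,0,0],"yaw":0},
  {"offset":[0.45,0,0],"yaw":0},
  {"offset":[0.45,0,0],"yaw":0},
  {"offset":[0.45,0,0],"yaw":0},
], claw=0.5, force=40)

```text
clock: 4.25
tcp_pos: [0.4519, -0.1912, 0.0024]
orientation: [0.705, 0.061, 0.704, -0.062]
wrist_force: [-5.3, 2.1, 20.7]
finger_gap: 0.0504
```

```bash
python3 -c "
from h import *
plan()"; python3 snap.py wrist 3
```

```text
t 4.25 tcp [ 0.4519 -0.1912  0.0024] jaw 80.04 tilt [ 0.002 -0.001 -1.   ] gap 0.0504 F [-5.3  2.1 20.7] q1,q6 [-0.56 -0.39]
t 4.25 tcp [ 0.4519 -0.1912  0.0024] jaw 80.04 tilt [ 0.002 -0.001 -1.   ] gap 0.0504 F [-5.3  2.1 20.7] q1,q6 [-0.56 -0.39]
```

View pics/wrist3.png

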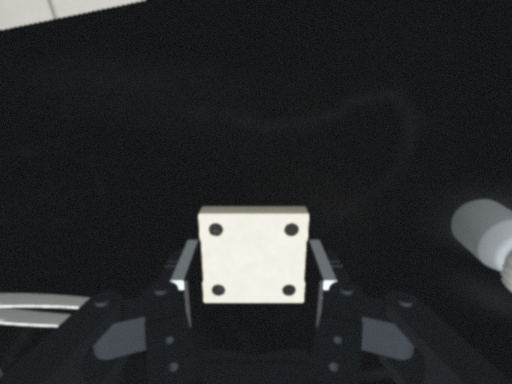

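Fingers stopped at 50 mm gap with 20 N upward: the tips have reached the bench. Raising slightly and checking whether the plate is held.

Emit:
servo_tool([
  {"offset":[-0.2,0,0],"yaw":0},
  {"offset":[-0.4,0,0],"yaw":0},
  {"offset":[-0.4,0,0],"yaw":0},
  {"offset":[-0.4,0,0],"yaw":0},
  {"offset":[-0.4,0,0],"yaw":0},
  {"offset":[-0.4,0,0],"yaw":0},
  {"offset":[-0.4,0,0],"yaw":0},
  {"offset":[-0.4,0,0],"yaw":0},
], claw=0.45, force=40)

```text
clock: 5.1
tcp_pos: [0.4514, -0.191, 0.004]
orientation: [0.704, 0.062, 0.704, -0.061]
wrist_force: [0.9, 0.1, -0.3]
finger_gap: 0.0503
```

```bash
python3 snap.py wrist 4
python3 - <<'E'
from h import *
m,p,d=load("wrist4"); P=cloud(m,d)
for uv in [(196,245),(192,250),(315,246),(319,252),(180,282),(255,255),(255,215)]: print(uv,P[uv[1],uv[0]].round(4))
E
```

```text
t 5.1 tcp [ 0.4514 -0.191   0.004 ] jaw 80.02 tilt [-0.  0. -1.] gap 0.0503 F [ 0.9  0.1 -0.3] q1,q6 [-0.56 -0.39]
(196, 245) [ 0.4368 -0.2157  0.0156]
(192, 250) [ 0.4371 -0.217   0.0193]
(315, 246) [ 0.4464 -0.1611  0.0164]
(319, 252) [ 0.4464 -0.1604  0.0222]
(180, 282) [ 0.4367 -0.2168  0.0444]
(255, 255) [ 0.4503 -0.19    0.0095]
(255, 215) [ 0.4287 -0.1863  0.0107]
```

View pics/wrist4.png

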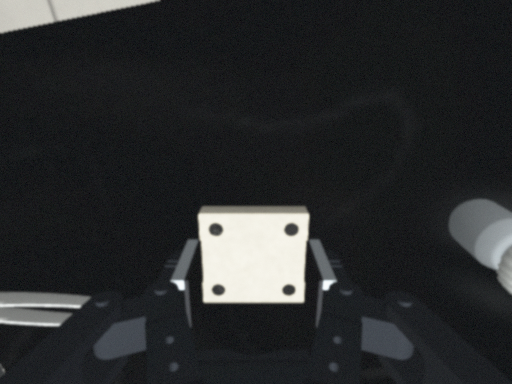

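Emit:
servo_tool([
  {"offset":[-0.5,0,0],"yaw":0},
  {"offset":[-1.5,0,0],"yaw":0},
  {"offset":[-3,0,0],"yaw":0},
  {"offset":[-5,0,0],"yaw":0},
  {"offset":[-7,0,0],"yaw":0},
  {"offset":[-9,0,0],"yaw":0},
  {"offset":[-10,0,0],"yaw":0},
  {"offset":[-10,0,0],"yaw":0},
])

```text
clock: 5.95
tcp_pos: [0.4527, -0.1918, 0.1061]
orientation: [0.706, 0.061, 0.703, -0.062]
wrist_force: [-0.7, 0.7, -0.8]
finger_gap: 0.0503
```

```bash
python3 snap.py wrist 5; python3 -c "
from h import *
plan([.649,.072,.1],81)"
```

```text
t 5.95 tcp [ 0.4527 -0.1918  0.1061] jaw 80.03 tilt [ 0.003 -0.002 -1.   ] gap 0.0503 F [-0.7  0.7 -0.8] q1,q6 [-0.56 -0.39]
t 6.0 tcp [ 0.4519 -0.1913  0.1049] jaw 80.03 tilt [ 0.002 -0.001 -1.   ] gap 0.0503 F [-0.5  0.5 -1.6] q1,q6 [-0.56 -0.39]
offset cm [ 0.49 29.35 14.85]
yaw deg (about tool x, sign for x down) -0.97
```

View pics/wrist5.png

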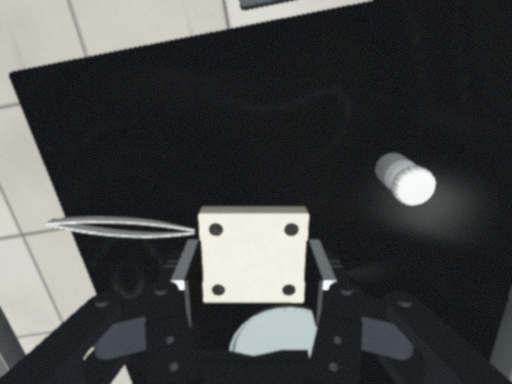

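Emit:
servo_tool([
  {"offset":[-0.2,1.5,0.8],"yaw":-0.2},
  {"offset":[-0.5,4.5,2.3],"yaw":-0.5},
  {"offset":[-1,8.5,4.3],"yaw":-1},
  {"offset":[-1,12.5,6.3],"yaw":-1},
  {"offset":[-1,16.5,8.4],"yaw":-1},
  {"offset":[-1,20,10.1],"yaw":-1},
  {"offset":[-1,23,11.6],"yaw":-1},
  {"offset":[-1,25,12.6],"yaw":-1},
])

```text
clock: 6.8
tcp_pos: [0.6192, 0.0357, 0.1123]
orientation: [0.704, 0.055, 0.706, -0.054]
wrist_force: [0.5, -0.5, 0.1]
finger_gap: 0.0502
```

```bash
python3 snap.py wrist 6; python3 -c "
from h import *
plan([.649,.072,.08],81)"
```

```text
t 6.8 tcp [0.6192 0.0357 0.1123] jaw 81.14 tilt [-0.002  0.001 -1.   ] gap 0.0502 F [ 0.5 -0.5  0.1] q1,q6 [-0.07  0.08]
t 6.85 tcp [0.6208 0.0377 0.1123] jaw 81.24 tilt [-0.     0.002 -1.   ] gap 0.0504 F [2.2 1.9 0.1] q1,q6 [-0.07  0.08]
offset cm [3.24 3.82 2.27]
yaw deg (about tool x, sign for x down) 0.24
```

View pics/wrist6.png

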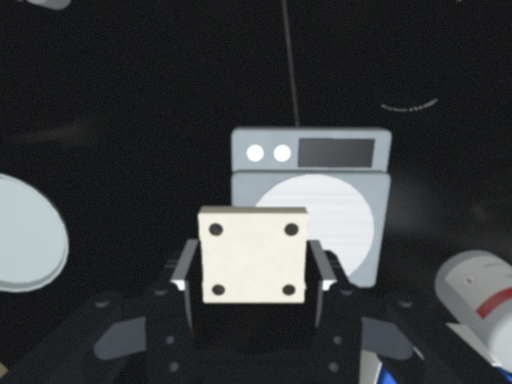

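Wrist view: plate held level; balance square to the gripper, front edge on row ~128 from x=232 to 390; pan arc visible around (315,230); stock bottle clear at (480,300). Checking pan centre from this view.

Run:
```python
from meas import *
from scipy.optimize import least_squares
m,p,d=load("wrist6"); I=p.astype(int); g=I.sum(2)/3; P=cloud(m,d)
hsv=cv2.cvtColor(p,cv2.COLOR_RGB2HSV)
pan=(g>205)
b,c,s=blob(pan,(345,210)); print(s)
# outer arc points: topmost per column & rightmost per row
pts=[(u,np.where(b[:,u])[0].min()) for u in range(285,350)]+[(np.where(b[v])[0].max(),v) for v in range(205,262)]
W=onplane(m,pts,.042)[:,:2]*1000
f=least_squares(lambda q:np.hypot(*(W-q[:2]).T)-q[2],[649,72,47]); print("pan free",f.x.round(1),"rms",np.sqrt(np.mean(f.fun**2)).round(2))
f=least_squares(lambda q:np.hypot(*(W-q[:2]).T)-48,[649,72]); print("pan r48",f.x.round(1))
# front edge & sides of balance
bal=(P[:,:,2]>.025)&(P[:,:,2]<.045)
fr=[(u,np.where(bal[100:160,u])[0].min()+100) for u in range(245,378,3)]
Wf=onplane(m,fr,.036)[:,:2]*1000
vx,vy,x0,y0=cv2.fitLine(Wf.astype(np.float32),cv2.DIST_HUBER,0,.01,.01).ravel(); print("front dir deg",np.degrees(np.arctan2(vy,vx)),x0,y0)
n=np.array([abs(vy),-abs(vx)]); n=n if n[0]>0 else -n
print("front edge dist along n",n@[x0,y0],"pan",n@f.x, "diff", n@f.x-n@[x0,y0])
# plate in hand
bp,c,s=blob((g>140)&(I[:,:,2]<I[:,:,0]-5),(255,255)); print("plate",rect(m,bp,env.get_state()["tcp_pos"][2]+.007))
```

```text
[  199   175   175   127 14169]
pan free [651.   74.1  47. ] rms 0.22
pan r48 [651.7  73. ]
front dir deg 81.09222 578.72064 82.14952
front edge dist along n 559.0202 pan 632.5463867473442 diff 73.52618411062542
plate [618.9  35.7  52.2  51.2  81.1]
```

Emit:
servo_tool([
  {"offset":[0,1,0.6],"yaw":0},
  {"offset":[0.3,2.5,1.5],"yaw":0},
  {"offset":[0.8,3.5,2.1],"yaw":0},
  {"offset":[1.5,3.9,2.4],"yaw":0},
  {"offset":[2.5,3.9,2.4],"yaw":0},
  {"offset":[3.5,3.9,2.4],"yaw":0},
  {"offset":[4.5,3.9,2.4],"yaw":0},
  {"offset":[5,3.9,2.4],"yaw":0},
])

```text
clock: 7.65
tcp_pos: [0.6474, 0.0676, 0.0625]
orientation: [0.704, 0.056, 0.706, -0.056]
wrist_force: [-0.1, -1.2, -1.0]
finger_gap: 0.0501
```

```bash
python3 -c "
from h import *
plan([.650,.0725,.047],81)"
```

```text
t 7.65 tcp [0.6474 0.0676 0.0625] jaw 80.98 tilt [-0.002  0.    -1.   ] gap 0.0501 F [-0.1 -1.2 -1. ] q1,q6 [-0.02  0.14]
offset cm [1.55 0.52 0.18]
yaw deg (about tool x, sign for x down) -0.02
```

Emit:
servo_tool([
  {"offset":[0,0.5,0.2],"yaw":0},
  {"offset":[0.3,0.5,0.2],"yaw":0},
  {"offset":[0.7,0.5,0.2],"yaw":0},
  {"offset":[1.1,0.5,0.2],"yaw":0},
  {"offset":[1.3,0.5,0.2],"yaw":0},
  {"offset":[1.5,0.5,0.2],"yaw":0},
  {"offset":[1.6,0.5,0.2],"yaw":0},
  {"offset":[1.6,0.5,0.2],"yaw":0},
])

```text
clock: 8.45
tcp_pos: [0.6513, 0.0728, 0.048]
orientation: [0.705, 0.055, 0.705, -0.055]
wrist_force: [-0.5, -0.9, -0.4]
finger_gap: 0.0504
```

```bash
python3 snap.py wrist 7;python3 -c "
from h import *
plan([.650,.0725,.046],81)"
```

```text
t 8.45 tcp [0.6513 0.0728 0.048 ] jaw 81.02 tilt [-0.  0. -1.] gap 0.0504 F [-0.5 -0.9 -0.4] q1,q6 [-0.01  0.15]
t 8.5 tcp [0.6514 0.0727 0.0482] jaw 81.02 tilt [ 0.  0. -1.] gap 0.0499 F [ 0.1 -0.2 -0.3] q1,q6 [-0.01  0.15]
offset cm [ 0.22 -0.04 -0.13]
yaw deg (about tool x, sign for x down) 0.02
```

View pics/wrist7.png

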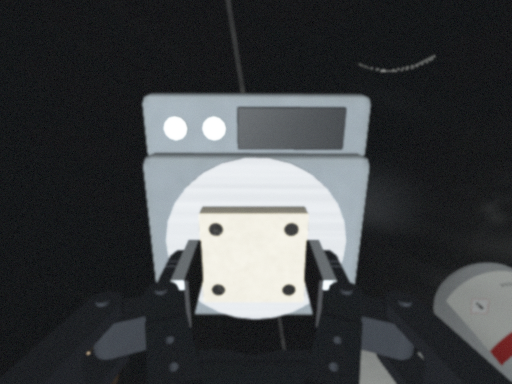

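Run:
```python
from meas import *
from scipy.optimize import least_squares
m,p,d=load("wrist7"); I=p.astype(int); g=I.sum(2)/3
b=(g>200)
pts=[(u,np.where(b[150:260,u])[0].min()+150) for u in range(205,310)]+[(np.where(b[v,300:])[0].max()+300,v) for v in range(195,240)]+[(np.where(b[v,:200])[0].min(),v) for v in range(195,240)]+[(u,np.where(b[305:325,u])[0].max()+305) for u in range(235,276)]
W=onplane(m,pts,.042)[:,:2]*1000
for k in range(3):
    f=least_squares(lambda q:np.hypot(*(W-q[:2]).T)-q[2],[649,72,47],loss="soft_l1")
print("pan",f.x.round(1),np.sqrt(np.mean(f.fun**2)).round(2))
bp,c,s=blob((I[:,:,2]<I[:,:,0]-8)&(g>140),(255,255)); print(s,"plate",rect(m,bp,.0545))
```

```text
pan [650.7  74.   47. ] 0.31
[ 199  212  109   90 8782] plate [651.5  72.5  51.9  49.8  81. ]
```

Emit:
servo_tool([
  {"offset":[0,0.1,-0.1],"yaw":0},
  {"offset":[0.1,0.1,-0.1],"yaw":0},
  {"offset":[0.2,0.1,-0.1],"yaw":0},
  {"offset":[0.25,0.1,-0.1],"yaw":0},
  {"offset":[0.25,0.1,-0.1],"yaw":0},
  {"offset":[0.25,0.1,-0.1],"yaw":0},
  {"offset":[0.25,0.1,-0.1],"yaw":0},
  {"offset":[0.25,0.1,-0.1],"yaw":0},
])

```text
clock: 9.3
tcp_pos: [0.6506, 0.0739, 0.0457]
orientation: [0.705, 0.055, 0.705, -0.055]
wrist_force: [0.1, -0.7, -0.8]
finger_gap: 0.0505
```

Emit:
servo_tool([
  {"offset":[0,0,0],"yaw":0},
  {"offset":[0,0,0],"yaw":0},
  {"offset":[0,0,0],"yaw":0},
  {"offset":[0,0,0],"yaw":0},
  {"offset":[0,0,0],"yaw":0},
  {"offset":[-0.5,0,0],"yaw":0},
  {"offset":[-1.5,0,0],"yaw":0},
  {"offset":[-3,0,0],"yaw":0},
], claw=0.72)

```text
clock: 10.1
tcp_pos: [0.65, 0.0739, 0.0759]
orientation: [0.704, 0.055, 0.705, -0.055]
wrist_force: [-0.9, -1.0, 0.4]
finger_gap: 0.0615
```

Emit:
servo_tool([
  {"offset":[-1,0,0],"yaw":0},
  {"offset":[-3,0,0],"yaw":0},
  {"offset":[-5,0,0],"yaw":0},
  {"offset":[-7,0,0],"yaw":0},
  {"offset":[-9,0,0],"yaw":0},
  {"offset":[-10,0,0],"yaw":0},
  {"offset":[-11,0,0],"yaw":0},
  {"offset":[-11,0,0],"yaw":0},
])

```text
clock: 10.9
tcp_pos: [0.6512, 0.0739, 0.1871]
orientation: [0.706, 0.055, 0.704, -0.055]
wrist_force: [0.5, -0.1, -0.5]
finger_gap: 0.0619
```

```bash
python3 snap.py wrist 8;python3 -c "
from h import *
plan([.454,.152,.12],81)"
```

```text
t 10.9 tcp [0.6512 0.0739 0.1871] jaw 81.03 tilt [ 0.002  0.    -1.   ] gap 0.0619 F [ 0.5 -0.1 -0.5] q1,q6 [-0.01  0.15]
t 10.95 tcp [0.6508 0.0739 0.186 ] jaw 81.03 tilt [ 0.001  0.    -1.   ] gap 0.0618 F [ 0.  -0.4 -1.6] q1,q6 [-0.01  0.15]
offset cm [  6.58   4.64 -20.66]
yaw deg (about tool x, sign for x down) 0.03
```

View pics/wrist8.png

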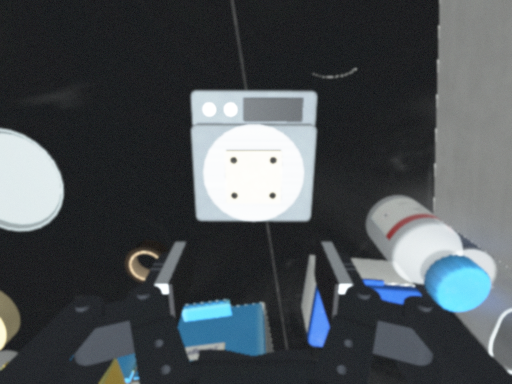

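Run:
```python
from meas import *
from scipy.optimize import least_squares
m,p,d=load("wrist8"); I=p.astype(int); g=I.sum(2)/3
b,c,s=blob(g>200,(215,172)); print(s,"pan",circ(m,b,.042))
print("holes",(onplane(m,[[234,160],[273,160],[234,196],[273,196]],.053)*1000).round(1), onplane(m,[[253.5,178]],.053))
r=(I[:,:,0]-I[:,:,2])[110:230,190:320]; b2=np.zeros(g.shape,bool); b2[110:230,190:320]=(r>8)&(g[110:230,190:320]>150)
b2=cv2.morphologyEx(b2.astype(np.uint8),cv2.MORPH_OPEN,np.ones((3,3)))
b2,c,s=blob(b2>0,(253,178)); print(s,"plate",rect(m,b2,.053))
```

```text
[  193   124   122    97 10677] pan [650.9  73.9 105.5 130.2]
holes [[631.6  59.4  53. ]
 [637.1  94.2  53. ]
 [665.7  53.3  53. ]
 [671.4  89.5  53. ]] [[0.65113244 0.07417984 0.053     ]]
[     0      0    512    384 196608] plate [704.8  68.6 602.8 395.7  81. ]
```

Run:
```python
from h import *
m,p,d=load("top0"); P=cloud(m,d)
q=P[(P[:,:,2]>.08)&(P[:,:,1]>.17)&(P[:,:,0]<.68)&(P[:,:,0]>.3)]; print(q.min(0),q.max(0), np.percentile(q[:,1],[1,5]),np.percentile(q[:,0],[1,5]))
plan([.454,.152,.12],81)
```

```text
[0.45442612 0.25336184 0.08003108] [0.67993239 0.49237343 0.24089679] [0.25508914 0.2575439 ] [0.46858692 0.47648367]
t 10.95 tcp [0.6508 0.0739 0.186 ] jaw 81.03 tilt [ 0.001  0.    -1.   ] gap 0.0618 F [ 0.  -0.4 -1.6] q1,q6 [-0.01  0.15]
offset cm [  6.58   4.64 -20.66]
yaw deg (about tool x, sign for x down) 0.03
```

Emit:
servo_tool([
  {"offset":[0,0.3,-2],"yaw":0},
  {"offset":[0,1,-5],"yaw":0},
  {"offset":[0,2,-9],"yaw":0},
  {"offset":[0.5,3,-13],"yaw":0},
  {"offset":[1.5,4,-16.5],"yaw":0},
  {"offset":[3,4.6,-19],"yaw":0},
  {"offset":[4.5,4.6,-20.5],"yaw":0},
  {"offset":[6.5,4.6,-20.7],"yaw":0},
])

```text
clock: 11.75
tcp_pos: [0.4506, 0.1521, 0.1197]
orientation: [0.704, 0.055, 0.706, -0.055]
wrist_force: [0.6, 0.1, 0.4]
finger_gap: 0.0614
```

```bash
python3 snap.py wrist 9;python3 -c "
from h import *
plan([.454,.152,.1],81)"
```

```text
t 11.75 tcp [0.4506 0.1521 0.1197] jaw 81.12 tilt [-0.002 -0.    -1.   ] gap 0.0614 F [0.6 0.1 0.4] q1,q6 [0.16 0.31]
t 11.8 tcp [0.4492 0.1516 0.1164] jaw 81.09 tilt [-0.006 -0.001 -1.   ] gap 0.0618 F [-1.1  0.2 -2.2] q1,q6 [0.16 0.31]
offset cm [1.64 0.12 0.48]
yaw deg (about tool x, sign for x down) 0.09
```

View pics/wrist9.png

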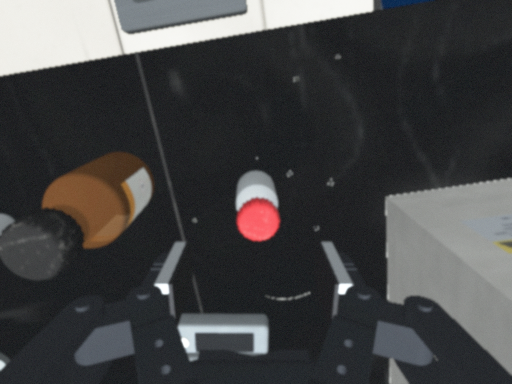

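The wrist view shows the red cap centred at (259,219) with the brown bottle well left and the bath right.

Run:
```python
from meas import *
m,p,d=load("wrist9"); I=p.astype(int); g=I.sum(2)/3
red=(I[:,:,0]>120)&(I[:,:,1]<120)&(I[:,:,0]-I[:,:,2]>60)
b,c,s=blob(red,(259,219)); print(s,circ(m,b,.075),circ(m,b,.072))
P=cloud(m,d);bk=(P[:,:,2]>.118)&(np.arange(512)[None]<120)
b,c,s=blob(bk,(40,250)); print("brown cap",s,circ(m,b,.125))
plan([.454,.152,.023],81)
```

```text
[ 236  198   44   44 1443] [453.2 154.6  27.5  29.8] [454.5 154.5  27.9  30.3]
brown cap [   0  219   70   61 3294] [430.2  45.6  32.3  34.6]
t 11.8 tcp [0.4492 0.1516 0.1164] jaw 81.09 tilt [-0.006 -0.001 -1.   ] gap 0.0618 F [-1.1  0.2 -2.2] q1,q6 [0.16 0.31]
offset cm [9.34 0.13 0.53]
yaw deg (about tool x, sign for x down) 0.09
```

Emit:
servo_tool([
  {"offset":[0,0.2,0.4],"yaw":0},
  {"offset":[0.5,0.2,0.5],"yaw":0},
  {"offset":[1.5,0.2,0.5],"yaw":0},
  {"offset":[2.5,0.2,0.5],"yaw":0},
  {"offset":[3,0.2,0.5],"yaw":0},
  {"offset":[3,0.2,0.5],"yaw":0},
  {"offset":[3,0.2,0.5],"yaw":0},
  {"offset":[3,0.2,0.5],"yaw":0},
])

```text
clock: 12.6
tcp_pos: [0.4588, 0.1529, 0.091]
orientation: [0.705, 0.055, 0.705, -0.055]
wrist_force: [0.4, 0.6, 0.4]
finger_gap: 0.0614
```

```bash
python3 -c "
from h import *
plan([.454,.153,.022],81)"
```

```text
t 12.6 tcp [0.4588 0.1529 0.091 ] jaw 81.03 tilt [ 0.001  0.    -1.   ] gap 0.0614 F [0.4 0.6 0.4] q1,q6 [0.16 0.31]
offset cm [ 6.9  -0.06 -0.48]
yaw deg (about tool x, sign for x down) 0.03
```

Emit:
servo_tool([
  {"offset":[0,0,-0.5],"yaw":0},
  {"offset":[1,0,-0.5],"yaw":0},
  {"offset":[2.5,0,-0.5],"yaw":0},
  {"offset":[4,0,-0.5],"yaw":0},
  {"offset":[5.5,0,-0.5],"yaw":0},
  {"offset":[6.5,0,-0.5],"yaw":0},
  {"offset":[6.9,0,-0.5],"yaw":0},
  {"offset":[6.9,0,-0.5],"yaw":0},
])

```text
clock: 13.4
tcp_pos: [0.4531, 0.1535, 0.0211]
orientation: [0.705, 0.055, 0.705, -0.055]
wrist_force: [0.0, -0.1, 0.6]
finger_gap: 0.0617
```

Emit:
servo_tool([
  {"offset":[0,0,0],"yaw":0},
  {"offset":[0,0,0],"yaw":0},
  {"offset":[0,0,0],"yaw":0},
  {"offset":[0,0,0],"yaw":0},
  {"offset":[0,0,0],"yaw":0},
  {"offset":[0,0,0],"yaw":0},
  {"offset":[0,0,0],"yaw":0},
  {"offset":[0,0,0],"yaw":0},
], claw=0.25, force=30)

```text
clock: 14.2
tcp_pos: [0.4542, 0.1537, 0.0224]
orientation: [0.705, 0.055, 0.704, -0.055]
wrist_force: [-0.8, -0.6, 5.2]
finger_gap: 0.0306
```

```bash
python3 snap.py wrist 10
```

```text
t 14.2 tcp [0.4542 0.1537 0.0224] jaw 81.02 tilt [ 0.002  0.    -1.   ] gap 0.0306 F [-0.8 -0.6  5.2] q1,q6 [0.16 0.32]
```

View pics/wrist10.png

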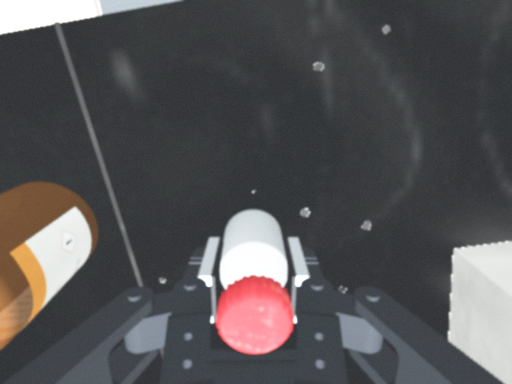

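Emit:
servo_tool([
  {"offset":[-0.5,0,0],"yaw":0},
  {"offset":[-1.5,0,0],"yaw":0},
  {"offset":[-3,0,0],"yaw":0},
  {"offset":[-5,0,0],"yaw":0},
  {"offset":[-7,0,0],"yaw":0},
  {"offset":[-9,0,0],"yaw":0},
  {"offset":[-10.5,0,0],"yaw":0},
  {"offset":[-11,0,0],"yaw":0},
])

```text
clock: 15.05
tcp_pos: [0.4547, 0.1538, 0.1339]
orientation: [0.706, 0.056, 0.704, -0.055]
wrist_force: [0.3, -0.4, -0.3]
finger_gap: 0.0308
```

```bash
python3 snap.py wrist 11;python3 -c "
from h import *
plan([.651,.074,.13],81)"
```

```text
t 15.05 tcp [0.4547 0.1538 0.1339] jaw 81.03 tilt [ 0.003  0.001 -1.   ] gap 0.0308 F [ 0.3 -0.4 -0.3] q1,q6 [0.16 0.32]
t 15.1 tcp [0.4546 0.1538 0.1337] jaw 81.03 tilt [ 0.003  0.001 -1.   ] gap 0.0306 F [-0.4  0.   0. ] q1,q6 [0.16 0.32]
offset cm [ 0.42 -4.82 20.64]
yaw deg (about tool x, sign for x down) 0.03
```

View pics/wrist11.png

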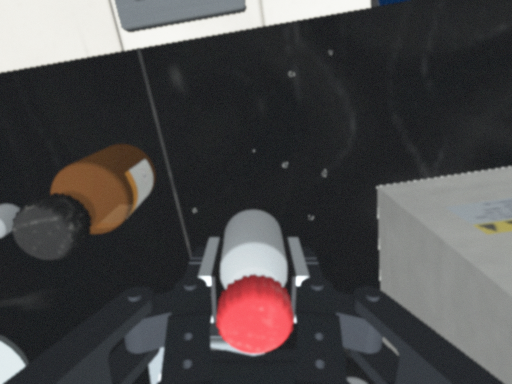

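The vial is held upright, unchanged in the image. Carrying it over the pan.

Emit:
servo_tool([
  {"offset":[0,-0.3,1.2],"yaw":0},
  {"offset":[0,-0.8,3.5],"yaw":0},
  {"offset":[0,-1.5,6.5],"yaw":0},
  {"offset":[0,-2.3,10],"yaw":0},
  {"offset":[0,-3.2,13.5],"yaw":0},
  {"offset":[0,-3.9,16.5],"yaw":0},
  {"offset":[0,-4.4,19],"yaw":0},
  {"offset":[0,-4.8,20.6],"yaw":0},
])

```text
clock: 15.9
tcp_pos: [0.6514, 0.0724, 0.1295]
orientation: [0.704, 0.056, 0.705, -0.056]
wrist_force: [-0.1, 0.4, -0.6]
finger_gap: 0.0304
```

Emit:
servo_tool([
  {"offset":[0,0,0],"yaw":0},
  {"offset":[0,0,0],"yaw":0},
  {"offset":[0.5,0,0],"yaw":0},
  {"offset":[1.5,0,0],"yaw":0},
  {"offset":[2.5,0,0],"yaw":0},
  {"offset":[3.5,0,0],"yaw":0},
  {"offset":[3.8,0,0],"yaw":0},
  {"offset":[3.8,0,0],"yaw":0},
])

```text
clock: 16.7
tcp_pos: [0.6488, 0.0742, 0.0926]
orientation: [0.704, 0.055, 0.706, -0.055]
wrist_force: [0.4, -0.3, -0.6]
finger_gap: 0.0308
```

```bash
python3 snap.py wrist 12;python3 -c "
from h import *
plan([.651,.074,.0755],81)"; python3 snap.py scene 12
```

```text
t 16.7 tcp [0.6488 0.0742 0.0926] jaw 81.04 tilt [-0.002  0.    -1.   ] gap 0.0308 F [ 0.4 -0.3 -0.6] q1,q6 [-0.01  0.15]
t 16.75 tcp [0.6493 0.0742 0.0933] jaw 81.04 tilt [-0.001  0.    -1.   ] gap 0.0302 F [-0.8  0.2 -0.3] q1,q6 [-0.01  0.15]
offset cm [1.78 0.01 0.17]
yaw deg (about tool x, sign for x down) 0.04
t 16.75 tcp [0.6493 0.0742 0.0933] jaw 81.04 tilt [-0.001  0.    -1.   ] gap 0.0302 F [-0.8  0.2 -0.3] q1,q6 [-0.01  0.15]
```

View pics/wrist12.png

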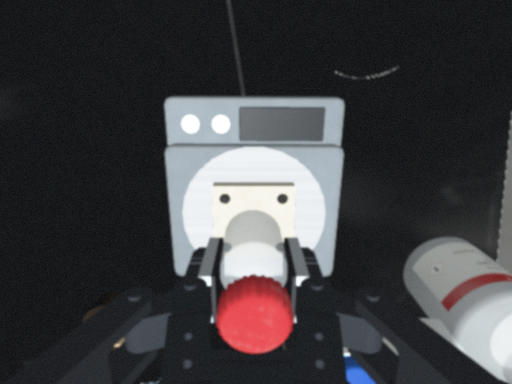

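View pics/scene12.png

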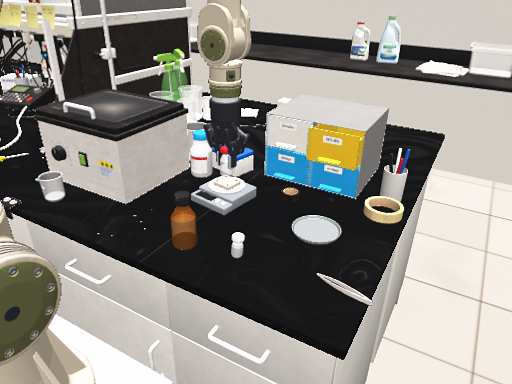

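Plate holes at (225,199)/(283,199) bracket the vial axis at column 254: lateral alignment is right. Lowering.

Emit:
servo_tool([
  {"offset":[0.3,0,0.1],"yaw":0},
  {"offset":[0.8,0,0.1],"yaw":0},
  {"offset":[1.2,0,0.1],"yaw":0},
  {"offset":[1.5,0,0.1],"yaw":0},
  {"offset":[1.6,0,0.1],"yaw":0},
  {"offset":[1.7,0,0.1],"yaw":0},
  {"offset":[1.7,0,0.1],"yaw":0},
  {"offset":[1.7,0,0.1],"yaw":0},
])

```text
clock: 17.6
tcp_pos: [0.6507, 0.0739, 0.0768]
orientation: [0.705, 0.055, 0.705, -0.055]
wrist_force: [0.2, -0.4, 0.1]
finger_gap: 0.0307
```

```bash
python3 -c "
from h import *
plan([.651,.074,.0755],81)"; python3 snap.py scene 13
python3 - <<'E'
from h import *
m,p,d=load("scene13"); x=cv2.resize(p[130:215,180:280],None,fx=6,fy=6,interpolation=cv2.INTER_CUBIC); cv2.imwrite("pics/sc13z.png",x[:,:,::-1])
E
```

```text
t 17.6 tcp [0.6507 0.0739 0.0768] jaw 81.03 tilt [ 0.  0. -1.] gap 0.0307 F [ 0.2 -0.4  0.1] q1,q6 [-0.01  0.15]
offset cm [0.13 0.02 0.03]
yaw deg (about tool x, sign for x down) 0.03
t 17.6 tcp [0.6507 0.0739 0.0768] jaw 81.03 tilt [ 0.  0. -1.] gap 0.0307 F [ 0.2 -0.4  0.1] q1,q6 [-0.01  0.15]
```

View pics/sc13z.png

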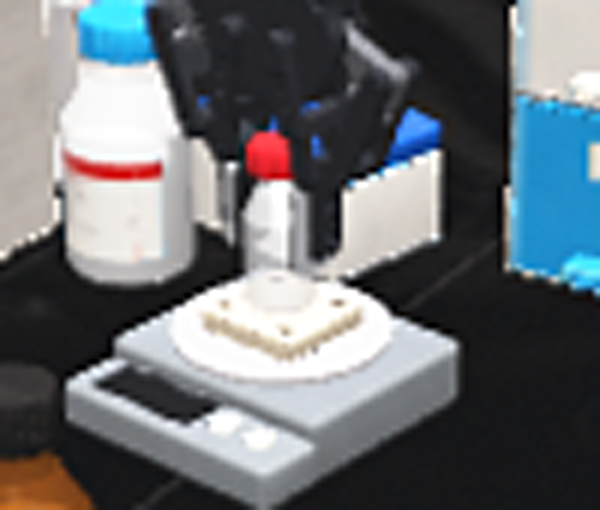

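Emit:
servo_tool([
  {"offset":[0.05,0,0],"yaw":0},
  {"offset":[0.1,0,0],"yaw":0},
  {"offset":[0.13,0,0],"yaw":0},
  {"offset":[0.15,0,0],"yaw":0},
  {"offset":[0.15,0,0],"yaw":0},
  {"offset":[0.15,0,0],"yaw":0},
  {"offset":[0.15,0,0],"yaw":0},
  {"offset":[0.15,0,0],"yaw":0},
])

```text
clock: 18.45
tcp_pos: [0.6506, 0.0739, 0.0752]
orientation: [0.705, 0.055, 0.705, -0.055]
wrist_force: [0.5, -0.1, -0.5]
finger_gap: 0.0306
```

Emit:
servo_tool([
  {"offset":[0,0,0],"yaw":0},
  {"offset":[0,0,0],"yaw":0},
  {"offset":[0,0,0],"yaw":0},
  {"offset":[0,0,0],"yaw":0},
  {"offset":[0,0,0],"yaw":0},
  {"offset":[0,0,0],"yaw":0},
  {"offset":[-0.5,0,0],"yaw":0},
  {"offset":[-1.5,0,0],"yaw":0},
], claw=0.6)

```text
clock: 19.25
tcp_pos: [0.6499, 0.0739, 0.0898]
orientation: [0.704, 0.055, 0.706, -0.055]
wrist_force: [-0.8, -0.4, 0.2]
finger_gap: 0.0515
```

Emit:
servo_tool([
  {"offset":[-1,0,0],"yaw":0},
  {"offset":[-3,0,0],"yaw":0},
  {"offset":[-5,0,0],"yaw":0},
  {"offset":[-7,0,0],"yaw":0},
  {"offset":[-9,0,0],"yaw":0},
  {"offset":[-11,0,0],"yaw":0},
  {"offset":[-12,0,0],"yaw":0},
  {"offset":[-12,0,0],"yaw":0},
])

```text
clock: 20.05
tcp_pos: [0.6517, 0.0739, 0.2127]
orientation: [0.706, 0.055, 0.703, -0.055]
wrist_force: [0.9, 0.6, 0.0]
finger_gap: 0.0511
```

```bash
python3 snap.py wrist 14;python3 -c "
from h import *
plan([.43,.040,.17],81)"
```

```text
t 20.05 tcp [0.6517 0.0739 0.2127] jaw 81.03 tilt [ 0.004  0.    -1.   ] gap 0.0511 F [0.9 0.6 0. ] q1,q6 [-0.01  0.15]
t 20.1 tcp [0.6511 0.0739 0.2111] jaw 81.03 tilt [ 0.002  0.    -1.   ] gap 0.0512 F [-0.  -0.7 -0.4] q1,q6 [-0.01  0.15]
offset cm [  4.07  -6.8  -21.32]
yaw deg (about tool x, sign for x down) 0.03
```

View pics/wrist14.png

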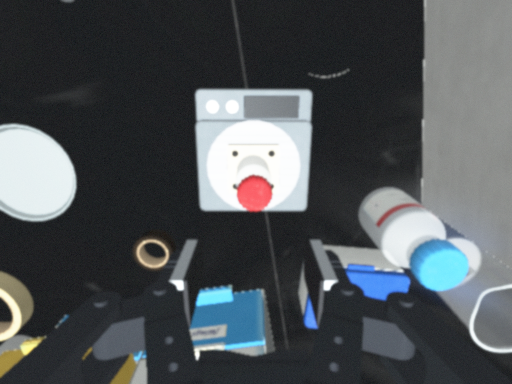

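Emit:
servo_tool([
  {"offset":[0,-0.6,-2],"yaw":0},
  {"offset":[0,-1.6,-5],"yaw":0},
  {"offset":[0,-2.9,-9],"yaw":0},
  {"offset":[0,-4.2,-13],"yaw":0},
  {"offset":[0,-5.3,-16.5],"yaw":0},
  {"offset":[0,-6.2,-19.5],"yaw":0},
  {"offset":[0.5,-6.7,-21],"yaw":0},
  {"offset":[1,-6.8,-21.3],"yaw":0},
], claw=0.65)

```text
clock: 20.9
tcp_pos: [0.4271, 0.04, 0.1992]
orientation: [0.704, 0.055, 0.706, -0.055]
wrist_force: [-0.1, 0.4, 0.2]
finger_gap: 0.0557
```

Emit:
servo_tool([
  {"offset":[0,0,0],"yaw":0},
  {"offset":[0,0,0],"yaw":0},
  {"offset":[0,0,0],"yaw":0},
  {"offset":[0,0,0],"yaw":0},
  {"offset":[0,0,0],"yaw":0},
  {"offset":[0,0,0],"yaw":0},
  {"offset":[0,0,0],"yaw":0},
  {"offset":[0,0,0],"yaw":0},
])

```text
clock: 21.7
tcp_pos: [0.4296, 0.04, 0.2002]
orientation: [0.705, 0.055, 0.705, -0.055]
wrist_force: [1.0, 0.2, -0.3]
finger_gap: 0.0556
```

```bash
python3 snap.py wrist 15;python3 snap.py top 15
python3 - <<'E'
from meas import *
m,p,d=load("wrist14"); I=p.astype(int); g=I.sum(2)/3
red=(I[:,:,0]>120)&(I[:,:,1]<120)&(I[:,:,0]-I[:,:,2]>60)
b,c,s=blob(red,(255,193)); print("tall on plate",s,circ(m,b,.128))
for n,uv in [("wrist15",(255,200)),("top15",(215,252))]:
    m,p,d=load(n); P=cloud(m,d); z=P[:,:,2]
    bk=(z>.115)&(z<.135)&(P[:,:,0]>.39)&(P[:,:,0]<.47)&(abs(P[:,:,1]-.04)<.045)
    print(n,bk.sum(),circ(m,bk,.125),np.argwhere(bk).mean(0))
plan([.43,.040,.1],81)
E
```

```text
t 21.7 tcp [0.4296 0.04   0.2002] jaw 81.03 tilt [ 0.  0. -1.] gap 0.0556 F [ 1.   0.2 -0.3] q1,q6 [-0.09  0.06]
t 21.75 tcp [0.4296 0.04   0.2002] jaw 81.03 tilt [ 0.  0. -1.] gap 0.0554 F [-0.3 -0.5 -0.8] q1,q6 [-0.09  0.06]
tall on plate [237 175  35  37 925] [649.4  74.9  25.   28.3]
wrist15 1556 [430.4  41.2  32.9  34.2] [200.94151671 255.12082262]Traceback (most recent call last):
  File "<stdin>", line 8, in <module>
  File "meas.py", line 12, in circ
    c=max(c,key=len)[:,0].astype(float); W=onplane(m,c,z)[:,:2]
      ~~~^^^^^^^^^^^
ValueError: max() iterable argument is empty
```

View pics/wrist15.png

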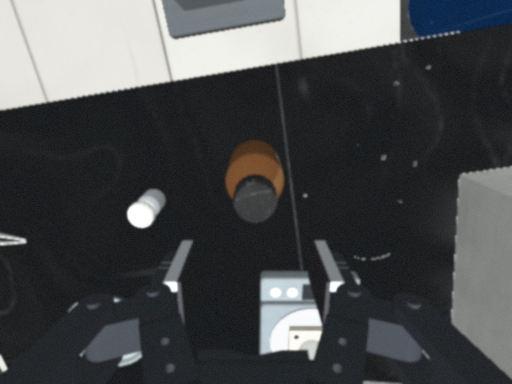

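Brown cap at (255,201) → (0.430, 0.041). I'll grip its cap (z 103–125 mm): gripping the straight body would drive the palm into the cap.

Emit:
servo_tool([
  {"offset":[1.5,0,0],"yaw":0},
  {"offset":[3.5,0,0],"yaw":0},
  {"offset":[5.5,0,0],"yaw":0},
  {"offset":[7.5,0,0],"yaw":0},
  {"offset":[9,0,0],"yaw":0},
  {"offset":[10,0,0],"yaw":0},
  {"offset":[10.2,0,0],"yaw":0},
  {"offset":[10.2,0,0],"yaw":0},
])

```text
clock: 22.6
tcp_pos: [0.4296, 0.0399, 0.0982]
orientation: [0.705, 0.055, 0.705, -0.055]
wrist_force: [1.1, -0.0, 0.3]
finger_gap: 0.0555
```

Emit:
servo_tool([
  {"offset":[0,0,0],"yaw":0},
  {"offset":[0,0,0],"yaw":0},
  {"offset":[0,0,0],"yaw":0},
  {"offset":[0,0,0],"yaw":0},
  {"offset":[0,0,0],"yaw":0},
  {"offset":[0,0,0],"yaw":0},
  {"offset":[0,0,0],"yaw":0},
  {"offset":[0,0,0],"yaw":0},
], claw=0.25, force=55)

```text
clock: 23.4
tcp_pos: [0.4305, 0.04, 0.0992]
orientation: [0.706, 0.055, 0.704, -0.055]
wrist_force: [-1.2, 0.4, 6.1]
finger_gap: 0.0324
```

```bash
python3 snap.py wrist 16;python3 snap.py scene 16; python3 -c "
from h import *
m,p,d=load('scene16'); x=cv2.resize(p[150:270,140:280],None,fx=5,fy=5,interpolation=cv2.INTER_CUBIC); cv2.imwrite('pics/sc16z.png',x[:,:,::-1])"
```

```text
t 23.4 tcp [0.4305 0.04   0.0992] jaw 81.03 tilt [ 0.002  0.    -1.   ] gap 0.0324 F [-1.2  0.4  6.1] q1,q6 [-0.09  0.06]
t 23.45 tcp [0.4305 0.0399 0.0993] jaw 81.03 tilt [ 0.002  0.    -1.   ] gap 0.0328 F [-1.1  0.7  5.6] q1,q6 [-0.09  0.06]
```

View pics/sc16z.png

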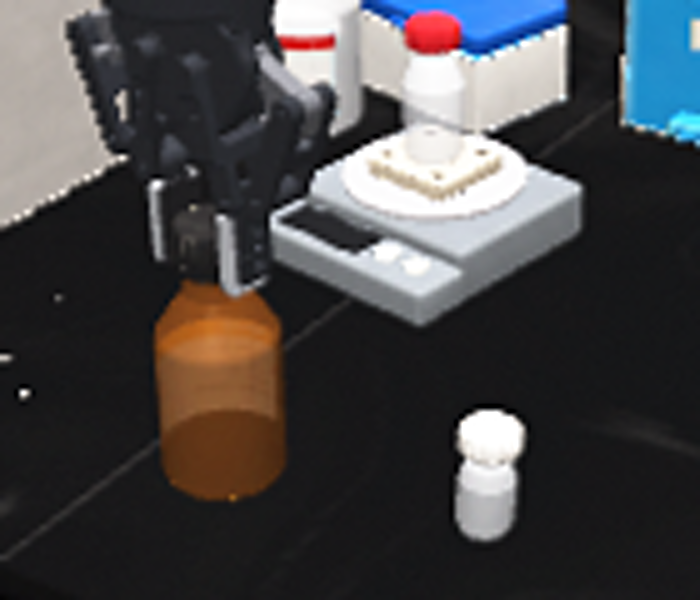

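View pics/wrist16.png

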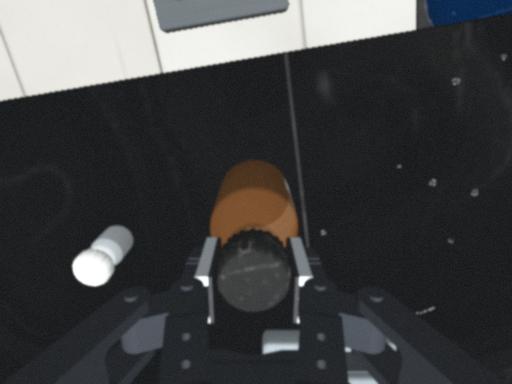

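Run:
```python
from meas import *
for n,uv in [("scene0",(317,230)),("scene16",(317,230)),("top0",(310,171))]:
    m,p,d=load(n); g=p.astype(int).sum(2)/3
    b,c,s=blob(g>90,uv); print(n,s,circ(m,b,.010))
    b,c,s=blob(g>190,uv); print(n,s,circ(m,b,.004))
plan([.626,-.189,.18],81)
```

```text
scene0 [ 291  215   51   29 1134] [ 622.8 -190.1  112.6  118.4]
scene0 [294 218  45  24 849] [ 627.4 -187.8   98.5  101.9]
scene16 [ 291  215   51   29 1137] [ 622.7 -190.   112.9  118.4]
scene16 [294 216  45  26 864] [ 629.3 -187.1  101.3  104.3]
top0 [ 286  148   48   47 1755] [ 624.9 -190.3  115.7  116.2]
top0 [ 288  151   42   41 1334] [ 625.  -189.6  100.7  102.6]
t 23.5 tcp [0.4304 0.04   0.0992] jaw 81.03 tilt [ 0.002  0.    -1.   ] gap 0.0328 F [-0.6  1.3  6.2] q1,q6 [-0.09  0.06]
offset cm [ -8.04 -19.56  22.91]
yaw deg (about tool x, sign for x down) 0.03
```

Emit:
servo_tool([
  {"offset":[-0.4,0,0],"yaw":0},
  {"offset":[-1.2,0,0],"yaw":0},
  {"offset":[-2.5,0,0],"yaw":0},
  {"offset":[-4,0,0],"yaw":0},
  {"offset":[-5.5,0,0],"yaw":0},
  {"offset":[-7,0,0],"yaw":0},
  {"offset":[-8,0,0],"yaw":0},
  {"offset":[-8.5,0,0],"yaw":0},
])

```text
clock: 24.3
tcp_pos: [0.4299, 0.04, 0.1842]
orientation: [0.705, 0.055, 0.704, -0.055]
wrist_force: [0.2, 0.3, -2.7]
finger_gap: 0.0326
```

```bash
python3 snap.py wrist 17;python3 -c "
from h import *
plan([.626,-.189,.18],81)"
```

```text
t 24.3 tcp [0.4299 0.04   0.1842] jaw 81.03 tilt [ 0.001 -0.    -1.   ] gap 0.0326 F [ 0.2  0.3 -2.7] q1,q6 [-0.09  0.06]
t 24.35 tcp [0.4301 0.0399 0.1844] jaw 81.03 tilt [ 0.002 -0.    -1.   ] gap 0.0327 F [ 1.1  0.4 -1.8] q1,q6 [-0.09  0.06]
offset cm [  0.48 -19.56  22.92]
yaw deg (about tool x, sign for x down) 0.03
```

View pics/wrist17.png

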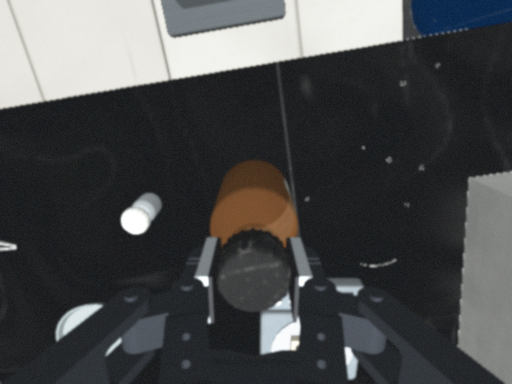

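Emit:
servo_tool([
  {"offset":[0,-0.7,0.8],"yaw":0},
  {"offset":[0,-2,2.3],"yaw":0},
  {"offset":[0,-4,4.7],"yaw":0},
  {"offset":[0,-6.5,7.6],"yaw":0},
  {"offset":[0,-9,10.5],"yaw":0},
  {"offset":[0,-11.5,13.5],"yaw":0},
  {"offset":[0,-14,16.4],"yaw":0},
  {"offset":[0,-16,18.7],"yaw":0},
])

```text
clock: 25.15
tcp_pos: [0.5904, -0.1499, 0.1815]
orientation: [0.704, 0.056, 0.705, -0.056]
wrist_force: [0.7, 0.5, -2.6]
finger_gap: 0.0328
```

Emit:
servo_tool([
  {"offset":[0,-1.5,1.8],"yaw":0},
  {"offset":[0,-2.6,3],"yaw":0},
  {"offset":[0,-3.3,3.9],"yaw":0},
  {"offset":[0,-3.5,4.1],"yaw":0},
  {"offset":[0.5,-3.5,4.1],"yaw":0},
  {"offset":[1.5,-3.5,4.1],"yaw":0},
  {"offset":[2.5,-3.5,4.1],"yaw":0},
  {"offset":[3,-3.5,4.1],"yaw":0},
])

```text
clock: 25.95
tcp_pos: [0.6232, -0.1873, 0.1513]
orientation: [0.704, 0.055, 0.706, -0.055]
wrist_force: [-1.0, -0.3, -3.1]
finger_gap: 0.0323
```

```bash
python3 snap.py wrist 18;python3 -c "
from h import *
plan([.626,-.189,.104],81)"
```

```text
t 25.95 tcp [ 0.6232 -0.1873  0.1513] jaw 81.06 tilt [-0.002  0.001 -1.   ] gap 0.0323 F [-1.  -0.3 -3.1] q1,q6 [-0.42 -0.26]
t 26.0 tcp [ 0.623  -0.1873  0.1508] jaw 81.06 tilt [-0.003  0.001 -1.   ] gap 0.033 F [-0.4  0.6 -3.5] q1,q6 [-0.42 -0.26]
offset cm [ 4.68 -0.13  0.33]
yaw deg (about tool x, sign for x down) 0.06
```

View pics/wrist18.png

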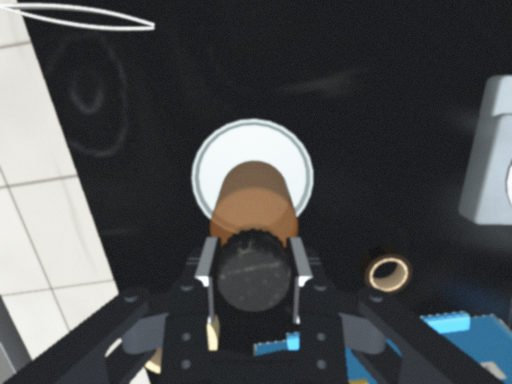

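Run:
```python
from meas import *
from scipy.optimize import least_squares
m,p,d=load("wrist18"); g=p.astype(int).sum(2)/3
b=g>90
pts=[(u,np.where(b[100:180,u])[0].min()+100) for u in range(215,290)]+[(np.where(b[v,255:340])[0].max()+255,v) for v in range(150,195)]+[(np.where(b[v,170:230])[0].min()+170,v) for v in range(150,195)]
W=onplane(m,pts,.010)[:,:2]*1000
f=least_squares(lambda q:np.hypot(*(W-q[:2]).T)-q[2],[625,-190,58],loss="soft_l1"); print(f.x.round(1),np.sqrt(np.mean(f.fun**2)))
plan([.626,-.189,.104],81)
```

```text
[ 626.8 -188.9   57.8] 0.26472559638574106
t 26.0 tcp [ 0.623  -0.1873  0.1508] jaw 81.06 tilt [-0.003  0.001 -1.   ] gap 0.033 F [-0.4  0.6 -3.5] q1,q6 [-0.42 -0.26]
offset cm [ 4.68 -0.13  0.33]
yaw deg (about tool x, sign for x down) 0.06
```

Dish centre confirmed at (0.6265, −0.189). Lowering.

Emit:
servo_tool([
  {"offset":[0.5,-0.1,0.2],"yaw":0},
  {"offset":[1.5,-0.1,0.3],"yaw":0},
  {"offset":[2.5,-0.1,0.3],"yaw":0},
  {"offset":[3.2,-0.1,0.3],"yaw":0},
  {"offset":[3.6,-0.1,0.3],"yaw":0},
  {"offset":[3.8,-0.1,0.3],"yaw":0},
  {"offset":[3.8,-0.1,0.3],"yaw":0},
  {"offset":[3.8,-0.1,0.3],"yaw":0},
])

```text
clock: 26.8
tcp_pos: [0.6274, -0.1898, 0.1155]
orientation: [0.705, 0.055, 0.705, -0.055]
wrist_force: [-0.4, -0.6, -2.5]
finger_gap: 0.0323
```

```bash
python3 -c "
from h import *
plan([.6265,-.189,.103],81)"
```

```text
t 26.8 tcp [ 0.6274 -0.1898  0.1155] jaw 81.02 tilt [ 0.001 -0.    -1.   ] gap 0.0323 F [-0.4 -0.6 -2.5] q1,q6 [-0.42 -0.26]
offset cm [ 1.25  0.06 -0.1 ]
yaw deg (about tool x, sign for x down) 0.02
```

Emit:
servo_tool([
  {"offset":[0.2,0,-0.1],"yaw":0},
  {"offset":[0.5,0.1,-0.1],"yaw":0},
  {"offset":[0.8,0.1,-0.1],"yaw":0},
  {"offset":[1,0.1,-0.1],"yaw":0},
  {"offset":[1.1,0.1,-0.1],"yaw":0},
  {"offset":[1.15,0.1,-0.1],"yaw":0},
  {"offset":[1.2,0.1,-0.1],"yaw":0},
  {"offset":[1.2,0.1,-0.1],"yaw":0},
])

```text
clock: 27.6
tcp_pos: [0.6264, -0.1886, 0.1034]
orientation: [0.705, 0.055, 0.705, -0.055]
wrist_force: [-0.9, 0.1, -0.3]
finger_gap: 0.0326
```

```bash
python3 -c "
from h import *
plan([.6265,-.189,.103],81)"
```

```text
t 27.6 tcp [ 0.6264 -0.1886  0.1034] jaw 81.03 tilt [ 0. -0. -1.] gap 0.0326 F [-0.9  0.1 -0.3] q1,q6 [-0.42 -0.26]
offset cm [ 0.04 -0.04  0.01]
yaw deg (about tool x, sign for x down) 0.03
```

The wrist load went from −2.5 N to about 0: the bottle stands on the dish floor. Releasing.

Emit:
servo_tool([
  {"offset":[0,0,0],"yaw":0},
  {"offset":[0,0,0],"yaw":0},
  {"offset":[0,0,0],"yaw":0},
  {"offset":[0,0,0],"yaw":0},
  {"offset":[0,0,0],"yaw":0},
  {"offset":[-0.5,0,0],"yaw":0},
  {"offset":[-1.5,0,0],"yaw":0},
  {"offset":[-3,0,0],"yaw":0},
], claw=0.6)

```text
clock: 28.4
tcp_pos: [0.6259, -0.1883, 0.1334]
orientation: [0.705, 0.056, 0.705, -0.055]
wrist_force: [-0.4, 0.8, -0.2]
finger_gap: 0.0513
```

Emit:
servo_tool([
  {"offset":[-2,0,0],"yaw":0},
  {"offset":[-4.5,0,0],"yaw":0},
  {"offset":[-6.5,0,0],"yaw":0},
  {"offset":[-8,0,0],"yaw":0},
  {"offset":[-9,0,0],"yaw":0},
  {"offset":[-9.5,0,0],"yaw":0},
  {"offset":[-9.5,0,0],"yaw":0},
  {"offset":[-9.5,0,0],"yaw":0},
])

```text
clock: 29.2
tcp_pos: [0.626, -0.1884, 0.2274]
orientation: [0.705, 0.056, 0.705, -0.055]
wrist_force: [0.1, -0.3, -0.4]
finger_gap: 0.0512
```

```bash
python3 snap.py wrist 19;python3 -c "
from h import *
plan([.454,-.083,.2],81)"
```

```text
t 29.2 tcp [ 0.626  -0.1884  0.2274] jaw 81.02 tilt [-0.001  0.001 -1.   ] gap 0.0512 F [ 0.1 -0.3 -0.4] q1,q6 [-0.42 -0.26]
t 29.25 tcp [ 0.6259 -0.1883  0.2271] jaw 81.03 tilt [-0.001  0.001 -1.   ] gap 0.0513 F [-0.5 -0.1  1. ] q1,q6 [-0.42 -0.26]
offset cm [  2.75   7.72 -18.62]
yaw deg (about tool x, sign for x down) 0.03
```

View pics/wrist19.png

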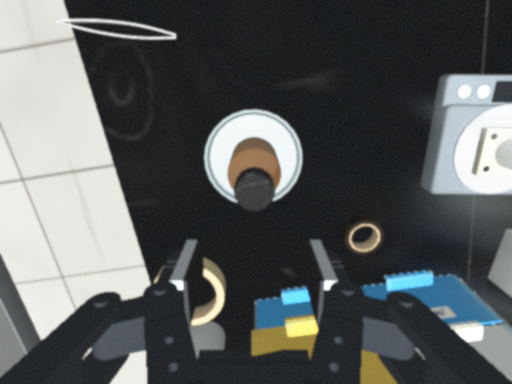

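Brown bottle stands in the dish (cap at (254,188), dish ring 205–302). Next the short vial.

Emit:
servo_tool([
  {"offset":[0,0.9,-2],"yaw":0},
  {"offset":[0,2,-5],"yaw":0},
  {"offset":[0,3.8,-9],"yaw":0},
  {"offset":[1,5.4,-13],"yaw":0},
  {"offset":[3,6.7,-16],"yaw":0},
  {"offset":[5,7.5,-18],"yaw":0},
  {"offset":[7.5,7.7,-18.6],"yaw":0},
  {"offset":[9.5,7.7,-18.6],"yaw":0},
])

```text
clock: 30.05
tcp_pos: [0.4524, -0.0823, 0.1316]
orientation: [0.704, 0.055, 0.706, -0.055]
wrist_force: [0.0, -0.7, 0.3]
finger_gap: 0.0516
```

Emit:
servo_tool([
  {"offset":[0,0,0],"yaw":0},
  {"offset":[0,0,0],"yaw":0},
  {"offset":[0,0,0],"yaw":0},
  {"offset":[0,0,0],"yaw":0},
  {"offset":[0,0,0],"yaw":0},
  {"offset":[0,0,0],"yaw":0},
  {"offset":[0,0,0],"yaw":0},
  {"offset":[0,0,0],"yaw":0},
])

```text
clock: 30.85
tcp_pos: [0.4547, -0.0835, 0.1332]
orientation: [0.705, 0.055, 0.705, -0.055]
wrist_force: [0.4, 0.1, 0.4]
finger_gap: 0.0512
```

```bash
python3 snap.py wrist 20;python3 -c "
from meas import *
m,p,d=load('wrist20'); g=p.astype(int).sum(2)/3; P=cloud(m,d)
b=(P[:,:,2]>.044)&(P[:,:,2]<.062)&(abs(P[:,:,0]-.454)<.03)&(abs(P[:,:,1]+.083)<.03)
print(b.sum(),circ(m,b,.052))
plan([.454,-.083,.028],81)"
```

```text
t 30.85 tcp [ 0.4547 -0.0835  0.1332] jaw 81.02 tilt [ 0.  0. -1.] gap 0.0512 F [0.4 0.1 0.4] q1,q6 [-0.36 -0.2 ]
872 [453.9 -81.2  25.1  25.7]
t 30.9 tcp [ 0.4546 -0.0835  0.1332] jaw 81.03 tilt [ 0.  0. -1.] gap 0.0514 F [ 0.3 -0.2  0.3] q1,q6 [-0.36 -0.2 ]
offset cm [10.52  0.03 -0.07]
yaw deg (about tool x, sign for x down) 0.03
```

View pics/wrist20.png

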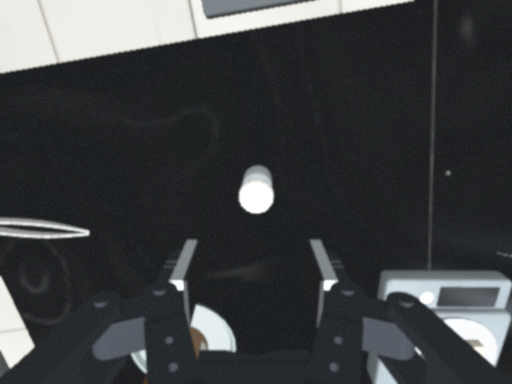

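Emit:
servo_tool([
  {"offset":[1.5,0.2,-0.1],"yaw":0},
  {"offset":[3.5,0.2,-0.1],"yaw":0},
  {"offset":[5.5,0.2,-0.1],"yaw":0},
  {"offset":[7.5,0.2,-0.1],"yaw":0},
  {"offset":[9,0.2,-0.1],"yaw":0},
  {"offset":[10.3,0.2,-0.1],"yaw":0},
  {"offset":[10.7,0.2,-0.1],"yaw":0},
  {"offset":[10.7,0.2,-0.1],"yaw":0},
])

```text
clock: 31.7
tcp_pos: [0.4535, -0.0811, 0.0257]
orientation: [0.705, 0.055, 0.705, -0.055]
wrist_force: [0.2, 0.2, 0.6]
finger_gap: 0.0511
```

Emit:
servo_tool([
  {"offset":[0,0,0],"yaw":0},
  {"offset":[0,0,0],"yaw":0},
  {"offset":[0,0,0],"yaw":0},
  {"offset":[0,0,0],"yaw":0},
  {"offset":[0,0,0],"yaw":0},
  {"offset":[0,0,0],"yaw":0},
  {"offset":[0,0,0],"yaw":0},
  {"offset":[0,0,0],"yaw":0},
], claw=0.2, force=30)

```text
clock: 32.5
tcp_pos: [0.4548, -0.0815, 0.027]
orientation: [0.706, 0.055, 0.704, -0.055]
wrist_force: [0.3, 0.3, 5.9]
finger_gap: 0.0248
```

```bash
python3 snap.py wrist 21; python3 snap.py scene 21; python3 -c "
from h import *
m,p,d=load('scene21'); x=cv2.resize(p[180:280,180:300],None,fx=5,fy=5,interpolation=cv2.INTER_CUBIC); cv2.imwrite('pics/sc21z.png',x[:,:,::-1])"
```

```text
t 32.5 tcp [ 0.4548 -0.0815  0.027 ] jaw 81.03 tilt [ 0.002 -0.    -1.   ] gap 0.0248 F [0.3 0.3 5.9] q1,q6 [-0.35 -0.19]
t 32.55 tcp [ 0.4548 -0.0815  0.027 ] jaw 81.03 tilt [ 0.002 -0.    -1.   ] gap 0.0246 F [0.5 0.9 6.6] q1,q6 [-0.35 -0.2 ]
```

View pics/sc21z.png

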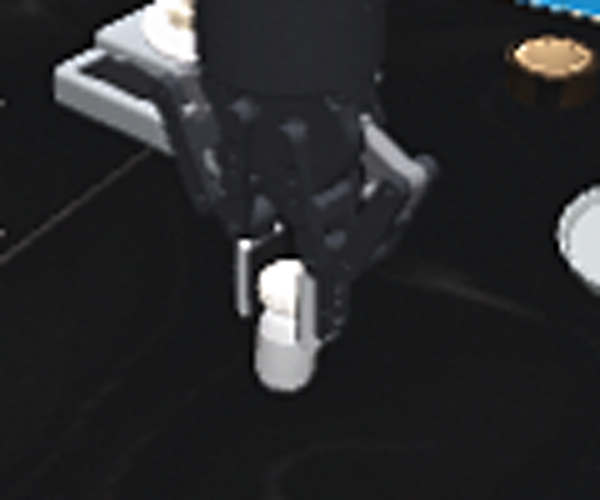

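View pics/wrist21.png

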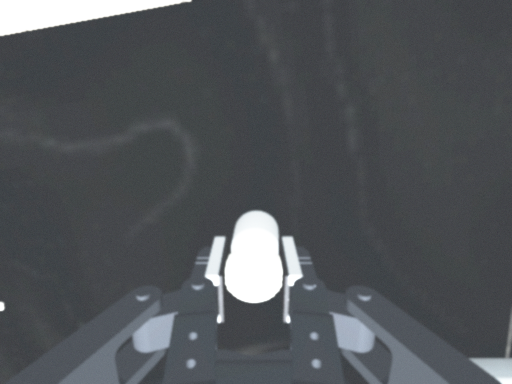

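Emit:
servo_tool([
  {"offset":[-0.5,0,0],"yaw":0},
  {"offset":[-1.5,0,0],"yaw":0},
  {"offset":[-3,0,0],"yaw":0},
  {"offset":[-5,0,0],"yaw":0},
  {"offset":[-6.5,0,0],"yaw":0},
  {"offset":[-7.5,0,0],"yaw":0},
  {"offset":[-8,0,0],"yaw":0},
  {"offset":[-8,0,0],"yaw":0},
])

```text
clock: 33.4
tcp_pos: [0.4543, -0.0815, 0.1067]
orientation: [0.705, 0.055, 0.705, -0.055]
wrist_force: [0.3, 0.4, -0.2]
finger_gap: 0.0249
```

```bash
python3 snap.py wrist 22;python3 -c "
from h import *
plan([.6348,-.0278,.105],81)"
```

```text
t 33.4 tcp [ 0.4543 -0.0815  0.1067] jaw 81.02 tilt [ 0.001 -0.    -1.   ] gap 0.0249 F [ 0.3  0.4 -0.2] q1,q6 [-0.35 -0.2 ]
t 33.45 tcp [ 0.4539 -0.0813  0.1061] jaw 81.02 tilt [ 0.  0. -1.] gap 0.0249 F [-0.4 -0.3 -0.6] q1,q6 [-0.35 -0.2 ]
offset cm [ 0.11  8.11 17.04]
yaw deg (about tool x, sign for x down) 0.02
```

View pics/wrist22.png

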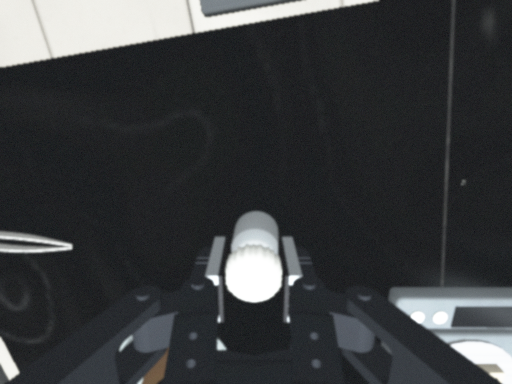

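Emit:
servo_tool([
  {"offset":[0,0.5,1],"yaw":0},
  {"offset":[0,1.4,3],"yaw":0},
  {"offset":[0,2.8,6],"yaw":0},
  {"offset":[0,4.2,9],"yaw":0},
  {"offset":[0,5.6,12],"yaw":0},
  {"offset":[0,6.8,14.5],"yaw":0},
  {"offset":[0,7.7,16.3],"yaw":0},
  {"offset":[0,8.1,17],"yaw":0},
])

```text
clock: 34.25
tcp_pos: [0.6363, -0.0268, 0.1046]
orientation: [0.705, 0.055, 0.705, -0.055]
wrist_force: [-0.9, 0.1, 0.4]
finger_gap: 0.0249
```

Emit:
servo_tool([
  {"offset":[0,0,0],"yaw":0},
  {"offset":[0,0,0],"yaw":0},
  {"offset":[0.5,0,0],"yaw":0},
  {"offset":[1.5,0,0],"yaw":0},
  {"offset":[2.5,0,0],"yaw":0},
  {"offset":[3.5,0,0],"yaw":0},
  {"offset":[4,0,0],"yaw":0},
  {"offset":[4,0,0],"yaw":0},
])

```text
clock: 35.05
tcp_pos: [0.6335, -0.0277, 0.0647]
orientation: [0.704, 0.055, 0.706, -0.055]
wrist_force: [0.2, -0.2, 0.3]
finger_gap: 0.0249
```

```bash
python3 snap.py wrist 23;python3 -c "
from h import *
plan([.6348,-.0278,.028],81)"
```

```text
t 35.05 tcp [ 0.6335 -0.0277  0.0647] jaw 81.02 tilt [-0.002  0.    -1.   ] gap 0.0249 F [ 0.2 -0.2  0.3] q1,q6 [-0.17 -0.01]
t 35.1 tcp [ 0.634  -0.0278  0.0655] jaw 81.02 tilt [-0.001  0.    -1.   ] gap 0.0253 F [-0.4 -0.7 -0.6] q1,q6 [-0.17 -0.01]
offset cm [3.75 0.01 0.08]
yaw deg (about tool x, sign for x down) 0.02
```

View pics/wrist23.png

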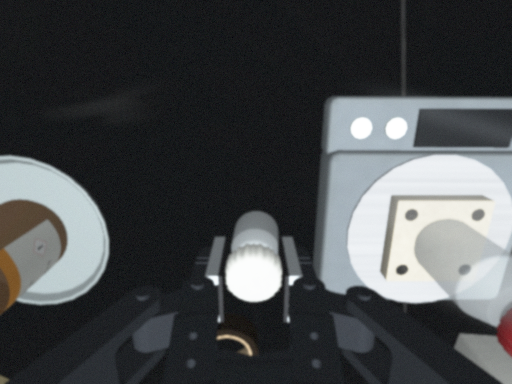

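Run:
```python
from meas import *
m,p,d=load("wrist23"); P=cloud(m,d); g=p.astype(int).sum(2)/3
b=(P[:,:,2]>.028)&(g>110)
e=[(np.where(b[v,300:360])[0].min()+300,v) for v in range(165,280,4)]
b0=(g>80); e0=[(np.where(b0[v,305:360])[0].min()+305,v) for v in range(165,280,4)]
yax=np.array([np.cos(np.radians(81.05)),np.sin(np.radians(81.05))])
t=np.array([634.8,-27.8])
W=onplane(m,e,.036)[:,:2]*1000; print("top edge clear to axis",((W-t)@yax).round(1)[::6], "foot edge",((onplane(m,e0,.0)[:,:2]*1000-t)@yax).round(1)[::6],e[::8],e0[::8])
print("pan in bal frame rel t", (np.array([650.8,74])-t)@np.array([yax[1],-yax[0]]))
```

```text
top edge clear to axis [42.3 42.3 42.2 42.1 42. ] foot edge [48.6 49.2 48.3 48.8 48.7] [(np.int64(329), 165), (np.int64(326), 197), (np.int64(324), 229), (np.int64(321), 261)] [(np.int64(325), 165), (np.int64(322), 197), (np.int64(319), 229), (np.int64(318), 261)]
pan in bal frame rel t -0.0320872944924093
```

Emit:
servo_tool([
  {"offset":[0.5,0,0],"yaw":0},
  {"offset":[1.3,0,0],"yaw":0},
  {"offset":[2.1,0,0],"yaw":0},
  {"offset":[2.8,0,0],"yaw":0},
  {"offset":[3.3,0,0],"yaw":0},
  {"offset":[3.5,0,0],"yaw":0},
  {"offset":[3.65,0,0],"yaw":0},
  {"offset":[3.65,0,0],"yaw":0},
])

```text
clock: 35.9
tcp_pos: [0.6345, -0.0278, 0.0296]
orientation: [0.705, 0.055, 0.705, -0.055]
wrist_force: [0.9, -0.6, -0.8]
finger_gap: 0.0251
```

```bash
python3 -c "
from h import *
plan([.6348,-.0278,.027],81)"
```

```text
t 35.9 tcp [ 0.6345 -0.0278  0.0296] jaw 81.03 tilt [-0.  0. -1.] gap 0.0251 F [ 0.9 -0.6 -0.8] q1,q6 [-0.17 -0.01]
offset cm [0.26 0.   0.03]
yaw deg (about tool x, sign for x down) 0.03
```

Emit:
servo_tool([
  {"offset":[0.05,0,0],"yaw":0},
  {"offset":[0.1,0,0],"yaw":0},
  {"offset":[0.15,0,0],"yaw":0},
  {"offset":[0.2,0,0],"yaw":0},
  {"offset":[0.25,0,0],"yaw":0},
  {"offset":[0.25,0,0],"yaw":0},
  {"offset":[0.25,0,0],"yaw":0},
  {"offset":[0.25,0,0],"yaw":0},
])

```text
clock: 36.7
tcp_pos: [0.6345, -0.0278, 0.0271]
orientation: [0.705, 0.055, 0.705, -0.055]
wrist_force: [-0.9, 0.6, -0.5]
finger_gap: 0.0252
```

Emit:
servo_tool([
  {"offset":[0,0,0],"yaw":0},
  {"offset":[0,0,0],"yaw":0},
  {"offset":[0,0,0],"yaw":0},
  {"offset":[0,0,0],"yaw":0},
  {"offset":[0,0,0],"yaw":0},
  {"offset":[0,0,0],"yaw":0},
  {"offset":[-0.5,0,0],"yaw":0},
  {"offset":[-1.5,0,0],"yaw":0},
], claw=0.47)

```text
clock: 37.5
tcp_pos: [0.6338, -0.0277, 0.0419]
orientation: [0.704, 0.055, 0.706, -0.055]
wrist_force: [0.9, -0.5, -0.5]
finger_gap: 0.0399
```

Emit:
servo_tool([
  {"offset":[-1,0,0],"yaw":0},
  {"offset":[-3,0,0],"yaw":0},
  {"offset":[-5,0,0],"yaw":0},
  {"offset":[-8,0,0],"yaw":0},
  {"offset":[-11,0,0],"yaw":0},
  {"offset":[-13.5,0,0],"yaw":0},
  {"offset":[-15,0,0],"yaw":0},
  {"offset":[-15,0,0],"yaw":0},
])

```text
clock: 38.3
tcp_pos: [0.6363, -0.0281, 0.1964]
orientation: [0.707, 0.055, 0.703, -0.055]
wrist_force: [-0.1, -0.3, 1.2]
finger_gap: 0.0398
```

```bash
python3 snap.py wrist 24;python3 -c "
from h import *
plan([.465,-.309,.19],-15)"
```

```text
t 38.3 tcp [ 0.6363 -0.0281  0.1964] jaw 81.03 tilt [ 0.007 -0.001 -1.   ] gap 0.0398 F [-0.1 -0.3  1.2] q1,q6 [-0.17 -0.01]
t 38.35 tcp [ 0.6355 -0.028   0.1943] jaw 81.03 tilt [ 0.004 -0.001 -1.   ] gap 0.0402 F [-0.9 -0.  -0.7] q1,q6 [-0.17 -0.01]
offset cm [  0.38 -30.42 -12.46]
yaw deg (about tool x, sign for x down) -83.97
```

View pics/wrist24.png

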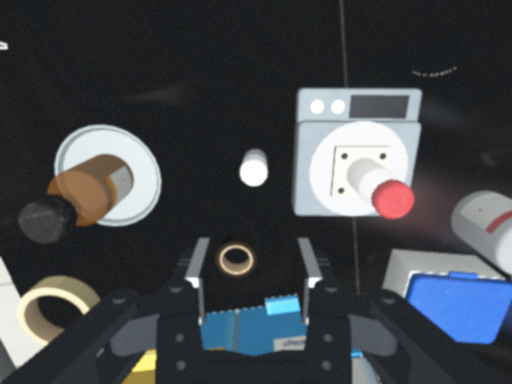

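All placed pieces stand: brown in dish, short vial at (254,170), tall vial on the plate, tape roll unmoved at (235,260). Now the tweezers.

Emit:
servo_tool([
  {"offset":[0,-2,-0.8],"yaw":-3},
  {"offset":[0,-5,-2],"yaw":-9},
  {"offset":[0,-9,-3.7],"yaw":-17},
  {"offset":[0,-13,-5.3],"yaw":-25},
  {"offset":[0,-17,-7],"yaw":-33},
  {"offset":[0,-21,-8.6],"yaw":-41},
  {"offset":[0,-25,-10.2],"yaw":-49},
  {"offset":[0,-28,-11.5],"yaw":-57},
])

```text
clock: 39.15
tcp_pos: [0.4752, -0.2879, 0.1909]
orientation: [0.645, -0.289, 0.646, 0.29]
wrist_force: [0.6, -0.1, -0.3]
finger_gap: 0.04
```

```bash
python3 -c "
from h import *
plan([.4645,-.3095,.16],-15)"
```

```text
t 39.15 tcp [ 0.4752 -0.2879  0.1909] jaw 138.28 tilt [-0.002  0.001 -1.   ] gap 0.04 F [ 0.6 -0.1 -0.3] q1,q6 [-0.69 -1.53]
offset cm [ 3.09 -0.64 -2.32]
yaw deg (about tool x, sign for x down) -26.72
```

Emit:
servo_tool([
  {"offset":[0,-0.3,-1],"yaw":-5},
  {"offset":[0.5,-0.6,-2],"yaw":-11},
  {"offset":[1,-0.6,-2.3],"yaw":-17},
  {"offset":[2,-0.6,-2.3],"yaw":-22},
  {"offset":[3,-0.6,-2.3],"yaw":-26},
  {"offset":[3,-0.6,-2.3],"yaw":-26.7},
  {"offset":[3,-0.6,-2.3],"yaw":-26.7},
  {"offset":[3,-0.6,-2.3],"yaw":-26.7},
])

```text
clock: 39.95
tcp_pos: [0.4664, -0.3075, 0.1623]
orientation: [0.562, -0.429, 0.562, 0.429]
wrist_force: [0.4, 0.6, -0.4]
finger_gap: 0.0405
```

Emit:
servo_tool([
  {"offset":[0,0,0],"yaw":0},
  {"offset":[0,0,0],"yaw":0},
  {"offset":[0,0,0],"yaw":0},
  {"offset":[0,0,0],"yaw":0},
  {"offset":[0,0,0],"yaw":0},
  {"offset":[0,0,0],"yaw":0},
  {"offset":[0,0,0],"yaw":0},
  {"offset":[0,0,0],"yaw":0},
])

```text
clock: 40.75
tcp_pos: [0.4663, -0.3076, 0.1621]
orientation: [0.562, -0.429, 0.562, 0.429]
wrist_force: [-0.5, -0.1, 0.6]
finger_gap: 0.0399
```

```bash
python3 snap.py wrist 25;python3 -c "
from h import *
plan([.4645,-.3095,.16],-15)"
```

```text
t 40.75 tcp [ 0.4663 -0.3076  0.1621] jaw 164.72 tilt [ 0.  0. -1.] gap 0.0399 F [-0.5 -0.1  0.6] q1,q6 [-0.73 -2.03]
t 40.8 tcp [ 0.4663 -0.3076  0.1621] jaw 164.72 tilt [ 0.  0. -1.] gap 0.0402 F [-0.1 -0.4  0.8] q1,q6 [-0.73 -2.03]
offset cm [ 0.21  0.12 -0.23]
yaw deg (about tool x, sign for x down) -0.28
```

View pics/wrist25.png

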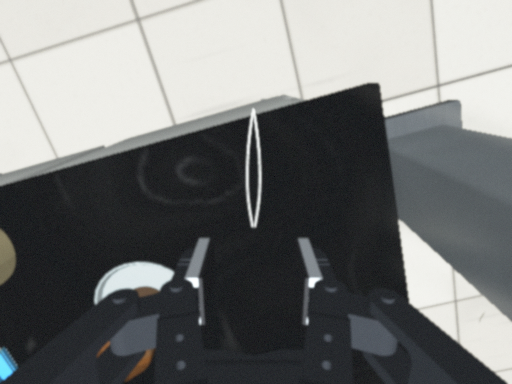

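Tweezers run vertically from (254,109) to (254,227), widest at columns 246–263: parallel to the fingers, on the gripper's centre column.

Run:
```python
from meas import *
m,p,d=load("wrist25"); g=p.astype(int).sum(2)/3; P=cloud(m,d)
b=np.zeros(g.shape,bool); b[114:232,238:272]=g[114:232,238:272]>80
v,u=np.argwhere(b).T; print(u.min(),u.max(),v.min(),v.max())
E1=onplane(m,[[254,109.5],[254,227]],.006)*1000; print(E1.round(1),np.linalg.norm(E1[0]-E1[1]),E1.mean(0))
X=onplane(m,np.c_[u,v].astype(float),.008)[:,:2].astype(np.float32)*1000
print(cv2.minAreaRect(X)); vx,vy,x0,y0=cv2.fitLine(X,cv2.DIST_L2,0,.01,.01).ravel(); print("axis deg",np.degrees(np.arctan2(vy,vx))%180,x0,y0)
c=E1.mean(0)/1000
plan([c[0],c[1],.004],np.degrees(np.arctan2(vy,vx))%180-90)
```

```text
238 261 114 227
[[ 450.2 -366.3    6. ]
 [ 481.7 -250.7    6. ]] 119.74690021686395 [ 465.93542354 -308.50993056    6.        ]
((467.41021728515625, -307.8133544921875), (115.90357208251953, 18.755996704101562), 79.38871765136719)
axis deg 76.01831 466.44775 -312.1748
t 40.8 tcp [ 0.4663 -0.3076  0.1621] jaw 164.72 tilt [ 0.  0. -1.] gap 0.0402 F [-0.1 -0.4  0.8] q1,q6 [-0.73 -2.03]
offset cm [ 1.581e+01  1.000e-02 -1.000e-01]
yaw deg (about tool x, sign for x down) -1.29
```

Run:
```python
from h import *
for n,uvs in [("scene21",[(243,246),(243,247),(242,248),(244,248),(242,249),(228,242),(229,242)]),("scene16",[(187,207),(188,208),(190,207),(191,208),(192,206),(172,201)])]:
    m,p,d=load(n); P=cloud(m,d)
    for u,v in uvs: print(n,u,v,p[v,u],P[v,u].round(4))
```

```text
scene21 243 246 [55 54 58] [ 0.4457 -0.1001  0.035 ]
scene21 243 247 [81 82 86] [ 0.4438 -0.1012  0.0341]
scene21 242 248 [168 167 172] [ 0.4439 -0.0988  0.0306]
scene21 244 248 [81 82 84] [ 0.451  -0.0993  0.0264]
scene21 242 249 [166 166 171] [ 0.4443 -0.0985  0.0278]
scene21 228 242 [164 164 167] [ 0.4474 -0.0625  0.0301]
scene21 229 242 [117 117 120] [ 0.4466 -0.0655  0.0317]
scene16 187 207 [160 161 167] [0.4221 0.02   0.1021]
scene16 188 208 [139 124 117] [0.4237 0.0188 0.0993]
scene16 190 207 [122 116 113] [0.4304 0.019  0.0983]
scene16 191 208 [53 34 22] [ 0.5609  0.1231 -0.0014]
scene16 192 206 [112 114 117] [0.433  0.0156 0.1004]
scene16 172 201 [106 105 109] [0.4261 0.0627 0.1016]
```

Emit:
servo_tool([
  {"offset":[2,0,0],"yaw":0},
  {"offset":[5,0,-0.1],"yaw":0},
  {"offset":[8,0,-0.1],"yaw":0},
  {"offset":[11,0,-0.1],"yaw":0},
  {"offset":[13.5,0,-0.1],"yaw":0},
  {"offset":[15,0,-0.1],"yaw":0},
  {"offset":[15.5,0,-0.1],"yaw":0},
  {"offset":[15.5,0,-0.1],"yaw":0},
])

```text
clock: 41.6
tcp_pos: [0.4657, -0.3082, 0.0066]
orientation: [0.562, -0.429, 0.562, 0.43]
wrist_force: [0.3, -0.6, 0.5]
finger_gap: 0.0402
```

```bash
python3 -c "
from h import *
plan([.4659,-.3085,.0035],-15.2)"; python3 snap.py wrist 26
```

```text
t 41.6 tcp [ 0.4657 -0.3082  0.0066] jaw 164.73 tilt [-0.001  0.001 -1.   ] gap 0.0402 F [ 0.3 -0.6  0.5] q1,q6 [-0.73 -2.03]
offset cm [ 0.31 -0.03 -0.02]
yaw deg (about tool x, sign for x down) -0.07
t 41.6 tcp [ 0.4657 -0.3082  0.0066] jaw 164.73 tilt [-0.001  0.001 -1.   ] gap 0.0402 F [ 0.3 -0.6  0.5] q1,q6 [-0.73 -2.03]
```

View pics/wrist26.png

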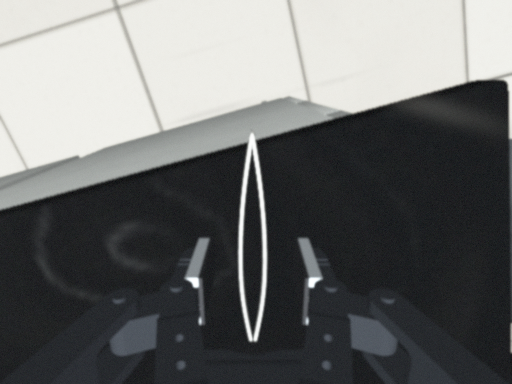

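Tweezers lie centred between the jaws (ends (252,135) and (253,340)). Lower 3 mm and grip.

Emit:
servo_tool([
  {"offset":[0.1,0,0],"yaw":0},
  {"offset":[0.2,0,0],"yaw":0},
  {"offset":[0.3,0,0],"yaw":0},
  {"offset":[0.3,0,0],"yaw":0},
  {"offset":[0.3,0,0],"yaw":0},
  {"offset":[0.3,0,0],"yaw":0},
  {"offset":[0.3,0,0],"yaw":0},
  {"offset":[0.3,0,0],"yaw":0},
], claw=0.05, force=25)

```text
clock: 42.45
tcp_pos: [0.4668, -0.3092, 0.0063]
orientation: [0.562, -0.43, 0.562, 0.428]
wrist_force: [-2.4, 1.8, 9.0]
finger_gap: 0.0123
```

```bash
python3 snap.py wrist 27
```

```text
t 42.45 tcp [ 0.4668 -0.3092  0.0063] jaw 164.73 tilt [ 0.002 -0.002 -1.   ] gap 0.0123 F [-2.4  1.8  9. ] q1,q6 [-0.73 -2.03]
```

View pics/wrist27.png

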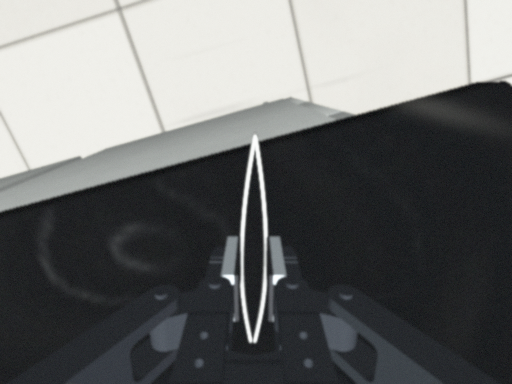

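Emit:
servo_tool([
  {"offset":[-0.4,0,0],"yaw":0},
  {"offset":[-1.2,0,0],"yaw":0},
  {"offset":[-2.5,0,0],"yaw":0},
  {"offset":[-4,0,0],"yaw":0},
  {"offset":[-5.5,0,0],"yaw":0},
  {"offset":[-6.5,0,0],"yaw":0},
  {"offset":[-7,0,0],"yaw":0},
  {"offset":[-7,0,0],"yaw":0},
])

```text
clock: 43.3
tcp_pos: [0.4665, -0.309, 0.0751]
orientation: [0.562, -0.43, 0.562, 0.429]
wrist_force: [0.1, -0.0, -0.3]
finger_gap: 0.0123
```

```bash
python3 snap.py wrist 28
python3 - <<'E'
from meas import *
plan([.5184,.0948,.08],171.05)
E
```

```text
t 43.3 tcp [ 0.4665 -0.309   0.0751] jaw 164.72 tilt [ 0.001 -0.001 -1.   ] gap 0.0123 F [ 0.1 -0.  -0.3] q1,q6 [-0.73 -2.03]
t 43.35 tcp [ 0.4661 -0.3086  0.0743] jaw 164.73 tilt [ 0. -0. -1.] gap 0.0121 F [-0.2  0.6 -1.7] q1,q6 [-0.73 -2.03]
offset cm [-0.57  5.58 40.29]
yaw deg (about tool x, sign for x down) -6.32
```

View pics/wrist28.png

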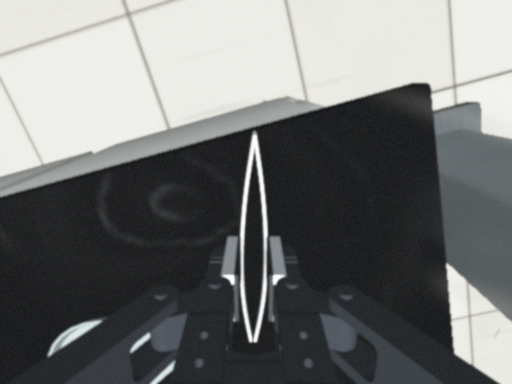

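Emit:
servo_tool([
  {"offset":[-0.5,0.2,1.2],"yaw":0},
  {"offset":[-1,0.5,3.7],"yaw":-1},
  {"offset":[-1,1,7.2],"yaw":-2},
  {"offset":[-1,1.6,11.2],"yaw":-3},
  {"offset":[-1,2.1,15.2],"yaw":-4},
  {"offset":[-1,2.7,19.2],"yaw":-5},
  {"offset":[-1,3.2,23.2],"yaw":-6},
  {"offset":[-1,3.8,27.2],"yaw":-6.3},
])

```text
clock: 44.15
tcp_pos: [0.5003, -0.0337, 0.0838]
orientation: [0.537, -0.459, 0.538, 0.46]
wrist_force: [1.1, -0.7, -0.9]
finger_gap: 0.0126
```

```bash
python3 -c "
from h import *
plan([.5184,.0948,.05],171.05)"
```

```text
t 44.15 tcp [ 0.5003 -0.0337  0.0838] jaw 171.06 tilt [-0.001  0.001 -1.   ] gap 0.0126 F [ 1.1 -0.7 -0.9] q1,q6 [-0.23 -1.64]
offset cm [ 3.39  0.2  12.98]
yaw deg (about tool x, sign for x down) 0.01
```

Emit:
servo_tool([
  {"offset":[0,0,3.5],"yaw":0},
  {"offset":[0,0.1,6.5],"yaw":0},
  {"offset":[0,0.2,9],"yaw":0},
  {"offset":[0,0.2,11],"yaw":0},
  {"offset":[0.5,0.2,12.3],"yaw":0},
  {"offset":[1.5,0.2,12.8],"yaw":0},
  {"offset":[2.5,0.2,13],"yaw":0},
  {"offset":[3,0.2,13],"yaw":0},
])

```text
clock: 44.95
tcp_pos: [0.5181, 0.0922, 0.0523]
orientation: [0.537, -0.459, 0.538, 0.46]
wrist_force: [0.3, -0.3, -0.2]
finger_gap: 0.0125
```

Emit:
servo_tool([
  {"offset":[0,0,0],"yaw":0},
  {"offset":[0,0,0],"yaw":0},
  {"offset":[0,0,0],"yaw":0},
  {"offset":[0,0,0],"yaw":0},
  {"offset":[0,0,0],"yaw":0},
  {"offset":[0,0,0],"yaw":0},
  {"offset":[0,0,0],"yaw":0},
  {"offset":[0,0,0],"yaw":0},
])

```text
clock: 45.75
tcp_pos: [0.5194, 0.0926, 0.0542]
orientation: [0.538, -0.459, 0.537, 0.459]
wrist_force: [0.3, -0.8, -0.0]
finger_gap: 0.0129
```

```bash
python3 snap.py wrist 29; python3 -c "
from meas import *
plan([.5184,.0948,.0068],171.05)
m,p,d=load('wrist29')
"
```

```text
t 45.75 tcp [0.5194 0.0926 0.0542] jaw 171.03 tilt [ 0.  0. -1.] gap 0.0129 F [ 0.3 -0.8 -0. ] q1,q6 [ 0.02 -1.39]
t 45.8 tcp [0.5193 0.0926 0.0542] jaw 171.03 tilt [ 0.  0. -1.] gap 0.013 F [ 0.6 -0.5 -0. ] q1,q6 [ 0.02 -1.39]
offset cm [4.74 0.13 0.2 ]
yaw deg (about tool x, sign for x down) -0.02
```

View pics/wrist29.png

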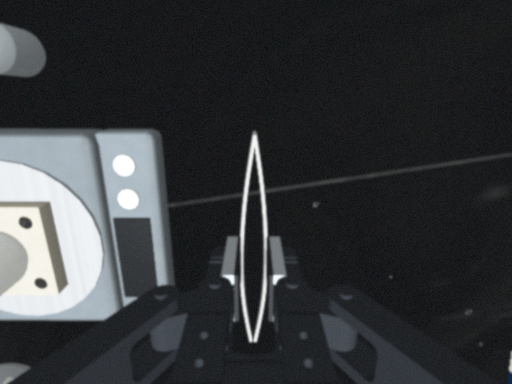

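Run:
```python
from meas import *
m,p,d=load("wrist29"); P=cloud(m,d); g=p.astype(int).sum(2)/3
b=(P[:,:,2]>.026)&(P[:,:,2]<.05)
e=[(np.where(b[v,100:200])[0].max()+100,v) for v in range(145,260,4)]
a=np.radians(81.05); n=np.array([np.sin(a),-np.cos(a)]); y=np.array([np.cos(a),np.sin(a)])
W=onplane(m,e,.036)[:,:2]*1000; print("edge pts",e[::8]); print("n dist edge",(W@n).round(1)[::5],"pan n",np.array([650.8,74])@n)
vx,vy,x0,y0=cv2.fitLine(W.astype(np.float32),cv2.DIST_HUBER,0,.01,.01).ravel(); print("dir",np.degrees(np.arctan2(vy,vx))%180)
T=onplane(m,[[254.5,132],[253,341]],.054)*1000; print(T.round(1),np.linalg.norm(T[0]-T[1]),"mid",T.mean(0),"dir",np.degrees(np.arctan2(*(T[1]-T[0])[1::-1])), "n",T.mean(0)[:2]@n,"y off pan",(T.mean(0)[:2]-np.array([650.8,74]))@y)
```

```text
Traceback (most recent call last):
ValueError: zero-size array to reduction operation maximum which has no identity
```

Run:
```python
from meas import *
m,p,d=load("wrist29"); P=cloud(m,d); g=p.astype(int).sum(2)/3
print(P[200,150],P[200,165],g[200,150:175].astype(int), P[200,150:175,2].round(3))
b=g>100
e=[(np.where(b[v,150:200])[0].max()+150,v) for v in range(145,260,4)]
a=np.radians(81.05); n=np.array([np.sin(a),-np.cos(a)]); y=np.array([np.cos(a),np.sin(a)])
W=onplane(m,e,.036)[:,:2]*1000; print("edge pts",e[::8]); print("n dist edge",(W@n).round(1)[::5],"pan n",np.array([650.8,74])@n)
vx,vy,x0,y0=cv2.fitLine(W.astype(np.float32),cv2.DIST_HUBER,0,.01,.01).ravel(); print("dir",np.degrees(np.arctan2(vy,vx))%180)
T=onplane(m,[[254.5,132],[253,341]],.054)*1000; print(T.round(1),np.linalg.norm(T[0]-T[1]),"mid",T.mean(0),"dir",np.degrees(np.arctan2(*(T[1]-T[0])[1::-1])), "n",T.mean(0)[:2]@n,"y off pan",(T.mean(0)[:2]-np.array([650.8,74]))@y)
```

```text
[0.57712602 0.0649922  0.02447478] [0.57282099 0.07030152 0.01214482] [182 181 181 177 174 174 172 158 143 120 101  90  80  79  77  73  66  49
  34  25  24  24  27  28  20] [ 0.024  0.024  0.024  0.024  0.024  0.024  0.025  0.023  0.022  0.021
  0.021  0.02   0.018  0.016  0.014  0.012  0.01   0.008 -0.002 -0.002
 -0.002 -0.001 -0.001 -0.001 -0.001]
edge pts [(np.int64(154), 145), (np.int64(157), 177), (np.int64(161), 209), (np.int64(164), 241)]
n dist edge [550.7 550.7 550.7 550.7 550.8 550.8] pan n 631.3638072569503
dir 80.709785
[[510.   31.4  54. ]
 [529.3 148.7  54. ]] 118.9042901000037 mid [519.63726543  90.05461391  54.        ] dir 80.68434555305134 n 499.30039108933687 y off pan -4.546171916153098
```

Emit:
servo_tool([
  {"offset":[0.5,0.1,0.3],"yaw":0},
  {"offset":[1.5,0.15,0.35],"yaw":0},
  {"offset":[2.5,0.15,0.35],"yaw":0},
  {"offset":[3.5,0.15,0.35],"yaw":0},
  {"offset":[4.1,0.15,0.35],"yaw":0},
  {"offset":[4.4,0.15,0.35],"yaw":0},
  {"offset":[4.5,0.15,0.35],"yaw":0},
  {"offset":[4.5,0.15,0.35],"yaw":0},
])

```text
clock: 46.6
tcp_pos: [0.5185, 0.0962, 0.0092]
orientation: [0.538, -0.459, 0.538, 0.459]
wrist_force: [-0.8, -0.1, -0.7]
finger_gap: 0.0125
```

```bash
python3 -c "
from h import *
plan([.5184,.0960,.0065],171.05)"
```

```text
t 46.6 tcp [0.5185 0.0962 0.0092] jaw 171.02 tilt [ 0.  0. -1.] gap 0.0125 F [-0.8 -0.1 -0.7] q1,q6 [ 0.03 -1.38]
offset cm [ 0.27  0.01 -0.03]
yaw deg (about tool x, sign for x down) -0.03
```

Emit:
servo_tool([
  {"offset":[0.1,0,0],"yaw":0},
  {"offset":[0.2,0,0],"yaw":0},
  {"offset":[0.25,0,0],"yaw":0},
  {"offset":[0.25,0,0],"yaw":0},
  {"offset":[0.25,0,0],"yaw":0},
  {"offset":[0.25,0,0],"yaw":0},
  {"offset":[0.25,0,0],"yaw":0},
  {"offset":[0.25,0,0],"yaw":0},
])

```text
clock: 47.4
tcp_pos: [0.5184, 0.0963, 0.0067]
orientation: [0.538, -0.459, 0.538, 0.459]
wrist_force: [-0.2, -0.4, -0.2]
finger_gap: 0.0125
```

Emit:
servo_tool([
  {"offset":[0,0,0],"yaw":0},
  {"offset":[0,0,0],"yaw":0},
  {"offset":[0,0,0],"yaw":0},
  {"offset":[0,0,0],"yaw":0},
  {"offset":[0,0,0],"yaw":0},
  {"offset":[0,0,0],"yaw":0},
  {"offset":[-0.5,0,0],"yaw":0},
  {"offset":[-1.5,0,0],"yaw":0},
], claw=0.4)

```text
clock: 48.2
tcp_pos: [0.5177, 0.0963, 0.0215]
orientation: [0.537, -0.459, 0.538, 0.46]
wrist_force: [0.1, 0.4, 0.5]
finger_gap: 0.0343
```

Emit:
servo_tool([
  {"offset":[-1,0,0],"yaw":0},
  {"offset":[-3,0,0],"yaw":0},
  {"offset":[-6,0,0],"yaw":0},
  {"offset":[-9,0,0],"yaw":0},
  {"offset":[-12,0,0],"yaw":0},
  {"offset":[-15,0,0],"yaw":0},
  {"offset":[-18,0,0],"yaw":0},
  {"offset":[-20,0,0],"yaw":0},
])

```text
clock: 49.0
tcp_pos: [0.5191, 0.0963, 0.2253]
orientation: [0.539, -0.46, 0.536, 0.458]
wrist_force: [0.6, -0.1, -0.0]
finger_gap: 0.0341
```

Emit:
servo_tool([
  {"offset":[0,0,0],"yaw":0},
  {"offset":[0,0,0],"yaw":0},
  {"offset":[0,0,0],"yaw":0},
  {"offset":[0,0,0],"yaw":0},
  {"offset":[0,0,0],"yaw":0},
  {"offset":[0,0,0],"yaw":0},
  {"offset":[0,0,0],"yaw":0},
  {"offset":[0,0,0],"yaw":0},
])

```text
clock: 49.8
tcp_pos: [0.5184, 0.0963, 0.2215]
orientation: [0.538, -0.459, 0.538, 0.459]
wrist_force: [-0.1, 0.4, 0.3]
finger_gap: 0.034
```

```bash
python3 snap.py wrist 30; python3 snap.py scene 30; python3 snap.py top 30
```

```text
t 49.8 tcp [0.5184 0.0963 0.2215] jaw 171.02 tilt [-0.  0. -1.] gap 0.034 F [-0.1  0.4  0.3] q1,q6 [ 0.03 -1.38]
t 49.85 tcp [0.5184 0.0963 0.2216] jaw 171.02 tilt [-0.  0. -1.] gap 0.034 F [ 0.7 -0.1 -0.2] q1,q6 [ 0.03 -1.38]
t 49.9 tcp [0.5184 0.0963 0.2216] jaw 171.03 tilt [-0.  0. -1.] gap 0.0342 F [ 0.4  0.3 -0. ] q1,q6 [ 0.03 -1.38]
```

View pics/wrist30.png

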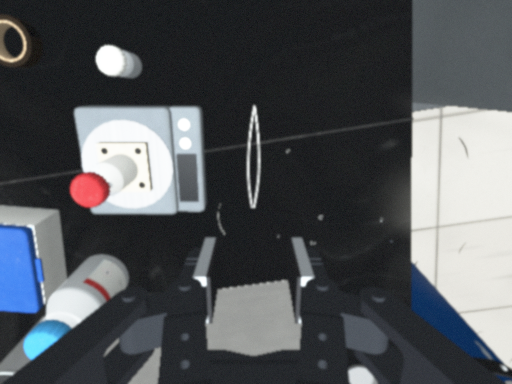

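View pics/scene30.png

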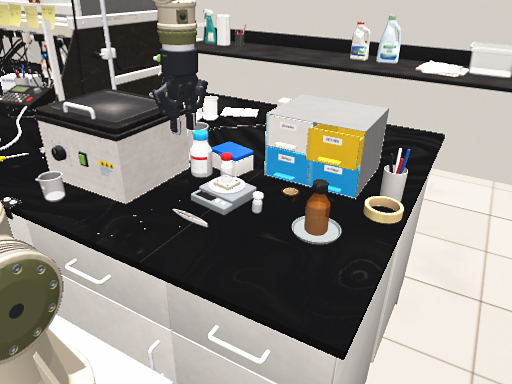

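View pics/top30.png

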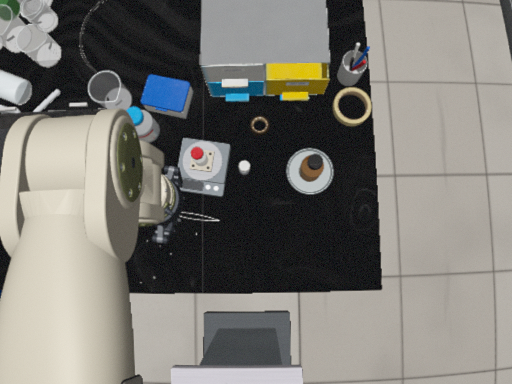

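Everything stands as placed: in the wrist view tweezers run (254,106)–(253,208), parallel to the balance front, pan ring around (126,160), short vial cap at (109,60). Final numeric check in this one view.

Run:
```python
from meas import *
m,p,d=load("wrist30"); I=p.astype(int); g=I.sum(2)/3; P=cloud(m,d)
a=np.radians(81.05); n=np.array([np.sin(a),-np.cos(a)]); y=np.array([np.cos(a),np.sin(a)]); pan=np.array([650.8,74])
roi=np.zeros(g.shape,bool); roi[100:215,240:268]=g[100:215,240:268]>75
v,u=np.argwhere(roi&(P[:,:,2]>-.01)).T
sel=(abs(u-254)<10); u,v=u[sel],v[sel]; print("rows",v.min(),v.max(),"cols",u.min(),u.max())
T=onplane(m,[[254.5,v.min()-.5],[253,v.max()+.5]],.006)[:,:2]*1000
print("len",np.linalg.norm(T[1]-T[0]),"dir",np.degrees(np.arctan2(*(T[1]-T[0])[::-1]))%180,"mid in balance",(T.mean(0)-pan)@n,(T.mean(0)-pan)@y)
b=(P[:,:,2]>.045)&(P[:,:,2]<.06)&(np.arange(384)[:,None]<85)&(np.arange(512)[None]<150)&(np.arange(512)[None]>80)
c=circ(m,b,.052); print("short",c,((c[:2]-pan)@n).round(1),((c[:2]-pan)@y).round(1))
red=(I[:,:,0]>120)&(I[:,:,1]<120)&(I[:,:,0]-I[:,:,2]>60)
bb,_,s=blob(red,(90,189)); c=circ(m,bb,.128); print("tall",c,(c[:2]-pan).round(1))
gr=[(190,150)]; e=[(np.where(g[v,180:230]>95)[0].max()+180,v) for v in range(115,205,6)]
for z in (.024,.012,0): print(z,((onplane(m,e,z)[:,:2]*1000-pan)@n).round(1)[::5])
for k in ("0","30"):
  m,p,d=load("top"+k); P=cloud(m,d); z=P[:,:,2]
  b=(z>.10)&(z<.15)&(abs(P[:,:,0]-.627)<.05)&(abs(P[:,:,1]+.19)<.05)
  if b.sum()>20: print("brown cap top",circ(m,b,.129))
  t=(z>.01)&(abs(P[:,:,0]-.745)<.04)&(abs(P[:,:,1]+.075)<.04); print("tape px",np.argwhere(t).mean(0))
```

```text
rows 104 208 cols 246 260
len 125.0412504916069 dir 80.246078263106 mid in balance -134.32581544523302 0.6401060956567197
short [633.  -26.8  25.1  25.6] -1.9 -102.3
tall [648.1  72.4  27.2  31.5] [-2.7 -1.6]
0.024 [-77.2 -77.6 -77. ]
0.012 [-75.2 -75.7 -75. ]
0 [-73.2 -73.7 -73. ]
tape px [124.41242938 259.59322034]
brown cap top [ 624.3 -186.9   32.7   36. ]
tape px [124.32571429 259.57714286]
```

```bash
python3 -c "
from workcell import env
print(env.hand_in(), env.get_state()['clock'])"
```

```text
the job is handed in; nothing more can be done
the job is handed in; nothing more can be done
```

I did everything in the order you asked and handed it in at about 50 s of the 134 s allowed. Nothing was knocked over, and the gripper is open about 20 cm above the bench, touching nothing.

My last checks with the cameras, in the balance's axes where it matters:

| Item | Where it ended up |
|---|---|
| Resin plate | Flat on the pan, about 1 mm from its centre |
| Taller vial | Upright on the plate; two wrist views put it 1–2 mm and about 3 mm from the centre |
| Brown bottle | Upright in the dish; the hand released it on the wrist camera's dish centre, and the top view put it about 3 mm off |
| Shorter vial | On the dish side of the balance, about 30 mm clear, within 2 mm of level with the pan's middle |
| Tweezers | About 50 mm clear of the front edge, within 1 mm of centred on the pan, within about 1° of parallel |

- **Bystanders:** The tape roll showed no movement between the first and last pictures. I never went near the big capped bottle; it stands in its place in the last views, but I did not measure it.
- **Disagreements:** The top and wrist cameras differed by up to about 3 mm, so the offsets are only that certain. I relied on the close wrist views.
- **Forces:** The highest wrist force I saw was about 21 N, while gripping the plate at the bench. It went away when I raised the hand 4 mm.
- **Brown bottle:** I lifted it by its cap, because gripping the straight body would have pushed the gripper's palm into the cap.

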